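# Load the drying chamber from the drip rack and tag it

### The arm

A 7-joint arm with a two-finger parallel gripper is mounted at the origin on the work surface. World frame = base frame: x ahead of the robot, y to its left, z up, the work surface at z = 0. Lengths are in m, angles in degrees, forces in N, time in s.
With the tool pointing down it reaches from about 0.425 to 1.025 m from the base axis. Payload 9.4 kg.
Tool frame: the origin (TCP) lies at the very end of the fingers, on their centre line; the grasp point (between the pads) lies 19 mm behind it; z points along the fingers, y is the line along which they close (so a half turn about z gives the same grasp; the last joint's range is limited). The gripper opens to 93 mm and grips with 3 to 60 N. Pads are 15 mm wide; open, the fingers measure 128 mm over their backs; the gripper's body (75 mm by 188 mm) begins 65 mm behind the grasp point.
Start: joints at [-80.541, 34.337, -0.143, 91.639, 0.103, 54.024, -4.572], TCP at [0.174, 0.704, 0.219] pointing down, gripper open.
Joint ranges: [-147.43, 147.43], [-19.82, 112.94], [-74.19, 73.91], [6.32, 146.72], [-59.91, 239.91], [6.04, 106.73], [-150.56, 150.56]. Speed limits (degrees/s): [127.2, 127.2, 172.46, 172.46, 180, 180, 180].

### API

Orientations are given as [roll, pitch, yaw] about the fixed x, y, z axes, in that order (R = Rz(yaw) Ry(pitch) Rx(roll)).
In Python, from rig import arm gives the robot as it stands. The module is installed in compiled form; this text tells all that it offers.
- The arm moves only by the shell command python3 -m handwheel 'ROWS' [FORCE]. ROWS is JSON, a list of rows, each an object of numbers: "dx", "dy", "dz": the shift along the tool's x, y, z in mm; "wx", "wy", "wz": the turn, a rotation vector about the tool's x, y, z in degrees; "hand": the finger opening in mm, from 0 to 93. In form: [{"dx": .., "dy": .., "dz": .., "wx": .., "wy": .., "wz": .., "hand": ..}, ...]. A call has 1 to 12 rows; each row is the pose to reach, as a shift and turn from the pose commanded when the call began, along the tool's axes at that moment; what a row does not reach only later rows make up. A row lasts 1/12 s, in which the tool goes at most 41.7 mm and 7.16 degrees, less where a joint would pass 70% of its speed; a pose out of reach is approached as far as the arm can. A call with a gripper value outside its range is refused whole. The fingers move at their own pace and stop on an object; FORCE is the grip in N (left out, the last holds). Time passes only in rows, so rows that repeat a pose let the fingers close. It gives the time, the measured TCP pose, the force, the opening and the grip force at its end, in the units of the state.
- arm.state(): the state, without advancing time (a new reading comes with each control period).
- arm.snapshot(name): name is "side" or "top"; returns a dict with "frame" (384x512x3 uint8, red, green, blue), "depth" (384x512 float32, m along the optical axis (not along the pixel's ray), 0 where there is no reading), "mtx" (3x3 intrinsics, pixels), "cam_to_world" (4x4, takes a point from camera to world coordinates). Camera axes: x right, y down, z forward; pixel columns grow to the right and rows downward; lengths in m; the calibration is good to about 2 mm. A picture is of the moment at which its call begins.
- arm.sign_off(): hands the job in; it is judged then, once.
The state is a dict: "t": time; "qpos": joint angles; "qvel": joint speeds; "joint_efforts": joint torques, N m; "tool_pos": TCP position; "ee_rot": TCP orientation; "force": force on the tool from outside, world axes, zero at the start; "ft_torque": the same for the moment, N m; "finger_gap": finger opening in m; "grasp_force": force on a finger pad.
Only numpy, scipy, OpenCV 4.12 (cv2) and the standard library are available. Lean on these libraries where they do the work, as an engineer would, in place of code of your own. Each camera call takes 0.05 s, during which the arm holds its last target. There are 200 camera calls.

### The job

Take every washed slide carrier off the drip rack, swinging its tail up until it is level and then lifting its nib off the ledge rod, and push each one, right way up, through the sprung flap until it is inside the drying chamber and the flap has closed behind it. When all the carriers are in, hang the yellow in-use tag by its eye on the red peg of the retort stand. Do not shift or knock over the brown bottle or the jar.

Things in the scene. Friction and masses are not known exactly. Their poses are not given: they have to be found in the camera images.
- carrier1_mid (a point): Blue slide carrier, plate 150 x 56 x 8 mm, 110 g; may be absent. Point: centre of the plate (half-way through its 8 mm). x along its length to the nib end, z out of its upper face. Orange grip fin stands on the upper face at the middle: 12 mm thick (y), 32 long (x), 30 high, centre at x -5, z +19, top z +34. Near the other end a nib hangs 10 mm below the underside. All carriers are alike.
- carrier2_mid (a point): Slide carrier like the others; this point is its plate's centre; same axes; may be absent. The nib is a bar 8 mm thick (x +33 to +41 mm), 50 mm wide, reaching 14 mm below this point; beyond it the plate goes on as a tongue to x +75. The tail ends at x -75.
- carrier3_mid (a point): Slide carrier like the others; this point is its plate's centre; same axes; may be absent. At the start each hangs on the rack at a slope of 28 degrees, tongue end high and away from the robot, tail low, the nib hooked behind the ledge rod.
- carrier4_mid (a point): Slide carrier like the others; this point is its plate's centre; same axes; may be absent. The carriers that are there take any of the rack's four places, 75 mm apart.
- ledge (a point): Middle of the fixed wire drip rack's ledge rod, on its axis, 145 mm above the bench. Steel, 10 mm thick, 330 mm long, along y of this frame; x runs level to the back of the rack, z up. A lower rod, same thickness, lies 60 mm in front and 32 mm lower; carriers rest on both. White drip tray below, 240 x 345 mm, rim 20 mm high. Posts at the rods' ends only.
- keeper (a point): Middle of the rack's thin blue keeper rod, 8 mm thick, parallel to the ledge rod, 26 mm behind and 36 mm above it; 3 mm over the tongues, it stops a straight lift. Tail swung up about the ledge rod until level, a carrier has some 19 mm of room to rise; its nib clears the ledge rod after 10 mm and it can then be drawn out forwards.
- port (a point): Middle of the fixed drying chamber's loading port, on the chamber floor just under the closed flap, 90 mm above the bench. x points level into the chamber, y across, z up. The floor runs as an open apron from 120 mm in front (x -120) and on inside to the back wall at x +292. Port and inside are 260 mm wide, 66 mm high.
- roof (a point): Middle of the front edge of the chamber's clear 4 mm roof (its top face, 70 mm above the chamber floor), 32 mm behind the flap's hinge rod. Side walls are clear too. A grey blower box 90 mm high stands on the roof from 168 mm behind this edge. Inside is room for three carriers side by side, each pushed straight in.
- flap (a joint): The port's orange flap, 250 mm wide, 50 mm high, hinged along its top edge 62 mm above the floor at port x 0. 0 is closed (upright). It swings inward only, up to 1.5 rad, pushed by what goes through; its weight and a light spring (about 1 N at its lower edge) close it. 12 mm stay open under it. It rests on the fin until that is past its swing.
- peg (a point): Hanging place on the axis of the red peg of the fixed retort stand, 188 mm above the bench. Peg 10 mm thick, along this frame's x, nearly level (rises 6 degrees to the tip); the tip is 35 mm away along -x (robot side), its last 15 mm bent up, 12 mm higher than this point. The upright rod is 45 mm away along +x, 12 mm thick, 237 mm tall; clamp block 26 mm on it. Foot plate 12 mm high.
- tag: The yellow in-use tag, origin at the centre of its underside, z up, x through its thickness. It stands freely on a dark steel foot 70 (x) x 64 (y) x 10 mm. 128 mm tall, 160 g.
- tag_mid (a point): Middle of the tag, half-way up (64 mm). The yellow panel is 64 mm wide (y) and 12 mm thick (x). The solid strip above the eye, 36 mm high up to the tag's top, is the place to grip, across the 12 mm.
- tag_eye (a point): Centre of the tag's eye, 76 mm above its underside, 52 mm below its top: a square window 32 x 32 mm right through the panel along x. Either face may go on the peg first.
- amber: Brown reagent bottle with a red cap, 72 mm across, 150 mm tall, standing; a bystander. Origin at the centre of its underside.
- jar: White jar with a black lid, 68 mm across, 80 mm tall, standing; a bystander. Origin at the centre of its underside.
There are look-alikes about, which are no part of the job. Leave any green or pink look-alike of the tag alone.

How it is judged:
By the outcome, as a careful person would: the job done as asked, in the order asked, and still so for the second after the job is handed in, with the robot touching nothing.
Of carrier1, carrier2, carrier3, carrier4 only 2 to 3 are there at a start; the rules pass over those that are not, and their reading is None.
At some moment in a run one of tag may be knocked a few centimetres aside while the robot is not near it.
Once in a run the grip may slacken for a moment while it holds something.
It also fails if it takes over 210 s, if anything falls off the work surface, if the arm or the gripper's body presses on something with over 40 N, if the wrist force passes 120 N, or if a joint passes its speed limit or range.

## Working session

There is one attempt and no reset: what is moved stays moved. The work goes in short steps, Python scripts to look and compute and a shell command to move; the robot and the scene stay as the last step left them, time stands still between calls to the robot, and variables do not carry over. Pictures are saved under pics/ and viewed, at most 16 in all, crops included, and the job is handed in when it is done.

```bash
mkdir -p pics
cat > h.py <<'E'
import numpy as np, cv2
from rig import arm
def snap(n,f):
    s=arm.snapshot(n); cv2.imwrite('pics/'+f+'.png',s['frame'][:,:,::-1]); np.savez('pics/'+f,**{k:s[k] for k in s}); return s
def pts(s):
    d=s['depth'];K=s['mtx'];v,u=np.mgrid[:d.shape[0],:d.shape[1]]
    P=np.stack([(u-K[0,2])/K[0,0]*d,(v-K[1,2])/K[1,1]*d,d,np.ones_like(d)],-1)
    return (P@s['cam_to_world'].T)[...,:3]
E
python3 - <<'E'
from h import *
for n in ('top','side'):
    s=snap(n,n+'0'); print(n,s['mtx'].round(1).tolist(),s['cam_to_world'].round(3).tolist())
print({k:np.round(v,3).tolist() for k,v in arm.state().items()})
E
```

```text
top [[381.2, 0.0, 257.8], [0.0, 381.2, 196.0], [0.0, 0.0, 1.0]] [[0.02, -0.994, 0.108, 0.409], [-1.0, -0.018, 0.016, -0.062], [-0.013, -0.108, -0.994, 1.275], [0.0, 0.0, 0.0, 1.0]]
side [[363.7, 0.0, 252.1], [0.0, 363.7, 190.3], [0.0, 0.0, 1.0]] [[-0.954, -0.24, 0.181, 0.353], [-0.301, 0.75, -0.589, 0.486], [0.006, -0.617, -0.787, 0.86], [0.0, 0.0, 0.0, 1.0]]
{'t': 0.1, 'qpos': [-80.542, 34.381, -0.144, 91.674, 0.103, 54.023, -4.57], 'qvel': [-0.085, -0.16, -0.071, -0.111, 0.129, -0.001, 0.041], 'joint_efforts': [0.005, -76.656, 1.502, -25.294, -0.052, 0.014, 0.0], 'tool_pos': [0.174, 0.704, 0.218], 'ee_rot': [-179.922, 0.008, 166.152], 'force': [0.309, 0.194, 0.211], 'ft_torque': [-0.001, 0.02, 0.011], 'grasp_force': 0.0, 'finger_gap': 0.093}
```

View pics/top0.png

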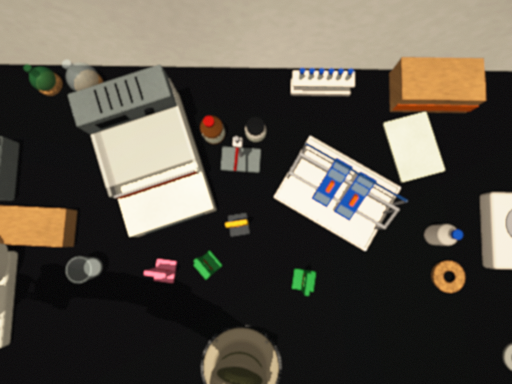

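View pics/side0.png

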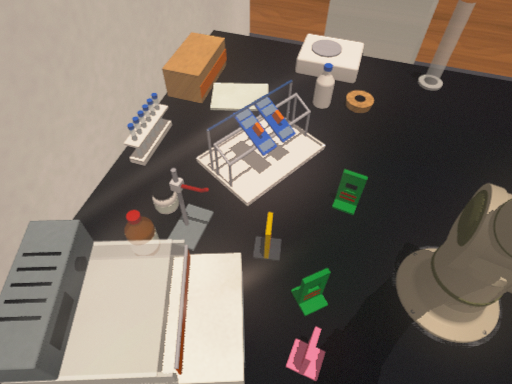

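The top view shows two blue carriers with orange fins at about (333,183) and (354,201), and the orange flap line at (150,185) with the white apron below it. The yellow tag is at (237,223), the red peg at (238,155), the brown bottle at (212,125) and the jar at (255,128). The look-alikes are green (207,264) and (303,281), and pink (161,270). The side view agrees: yellow tag at (268,235), peg at (195,188).

```bash
cat >> h.py <<'E'
def blobs(s,lo,hi,zmin,zmax,amin=8,roi=None):
    hsv=cv2.cvtColor(s['frame'],cv2.COLOR_RGB2HSV); P=pts(s)
    m=cv2.inRange(hsv,np.array(lo),np.array(hi))>0
    m&=(P[...,2]>zmin)&(P[...,2]<zmax)&(s['depth']>0)
    if roi: r=np.zeros_like(m); r[roi[1]:roi[3],roi[0]:roi[2]]=1; m&=r
    n,l,st,c=cv2.connectedComponentsWithStats(m.astype(np.uint8))
    return [(c[i].round(1),P[l==i]) for i in range(1,n) if st[i,4]>=amin]
def show(t,B):
    for c,p in B:
        q=p[:,:2]; w,v=np.linalg.eigh(np.cov(q.T)); a=np.degrees(np.arctan2(v[1,1],v[0,1]))
        print(t,c,len(p),'med',np.median(p,0).round(3),'mean',p.mean(0).round(3),'z',np.percentile(p[:,2],[2,98]).round(3),'ax',a.round(1),'ext',np.ptp(q@v[:,::-1],axis=0).round(3))
E
python3 - <<'E'
from h import *
for n in ('top','side'):
    s=dict(np.load(f'pics/{n}0.npz'))
    show(n+' red/orange',blobs(s,(0,120,80),(14,255,255),.03,.3))
    show(n+' yellow',blobs(s,(20,150,80),(32,255,255),.03,.3))
    show(n+' blue',blobs(s,(105,120,50),(125,255,255),.05,.3))
    show(n+' dark',blobs(s,(0,0,0),(180,60,60),.03,.18,40))
s=dict(np.load('pics/top0.npz'));P=pts(s)
# apron corners etc: points at z~.09 white
m=(abs(P[...,2]-.09)<.006)&(P[...,1]>.05); 
cs,_=cv2.findContours(m.astype(np.uint8),0,2)
for c in sorted(cs,key=cv2.contourArea)[-2:]:
    q=P[c[:,0,1],c[:,0,0]][:,:2].astype(np.float32); print('floor',cv2.minAreaRect(q),cv2.minAreaRect(c))
    print(cv2.boxPoints(cv2.minAreaRect(q)).round(3).tolist())
for u,v in [(150,150),(150,205),(120,85),(145,180),(160,170),(300,140),(330,160),(237,140),(237,155),(212,120)]: print(u,v,P[v,u].round(3))
E
```

```text
top red/orange [434.6 106.3] 601 med [ 0.845 -0.614  0.066] mean [ 0.846 -0.614  0.063] z [0.032 0.093] ax 89.9 ext [0.264 0.012]
top red/orange [210.8 126.7] 387 med [0.748 0.106 0.11 ] mean [0.75  0.107 0.117] z [0.086 0.153] ax 113.5 ext [0.07  0.068]
top red/orange [235.8 158. ] 74 med [0.637 0.021 0.192] mean [0.637 0.021 0.188] z [0.102 0.203] ax 178.2 ext [0.079 0.009]
top red/orange [156.8 185. ] 132 med [0.562 0.265 0.128] mean [0.562 0.264 0.129] z [0.116 0.142] ax 109.8 ext [0.24  0.003]
top red/orange [329.7 186.2] 42 med [ 0.562 -0.254  0.167] mean [ 0.562 -0.254  0.167] z [0.158 0.175] ax 149.3 ext [0.034 0.01 ]
top red/orange [353.4 199.9] 47 med [ 0.523 -0.323  0.166] mean [ 0.523 -0.323  0.166] z [0.158 0.174] ax 151.0 ext [0.034 0.011]
top yellow [235.6 223.6] 105 med [0.449 0.023 0.127] mean [0.449 0.021 0.122] z [0.061 0.131] ax 100.0 ext [0.064 0.012]
top blue [301.8  70.2] 22 med [ 0.927 -0.173  0.142] mean [ 0.927 -0.173  0.142] z [0.137 0.146] ax 169.2 ext [0.019 0.016]
top blue [311.3  70.3] 22 med [ 0.928 -0.202  0.142] mean [ 0.927 -0.202  0.142] z [0.137 0
[... 4785 characters left out ...]
00228881836, 0.5979999899864197]]
floor ((0.529388427734375, 0.2547549307346344), (0.16999922692775726, 0.2763386070728302), 19.791988372802734) ((162.6500244140625, 197.4499969482422), (53.12626266479492, 88.86000061035156), 71.56504821777344)
[[0.40299999713897705, 0.35600000619888306], [0.4959999918937683, 0.09600000083446503], [0.656000018119812, 0.15399999916553497], [0.5630000233650208, 0.414000004529953]]
150 150 [0.662 0.28  0.162]
150 205 [0.503 0.293 0.091]
120 85 [0.827 0.347 0.249]
145 180 [0.583 0.314 0.087]
160 170 [0.603 0.248 0.158]
300 140 [ 0.744 -0.183 -0.003]
330 160 [ 0.673 -0.283  0.009]
237 140 [0.678 0.015 0.235]
237 155 [0.646 0.018 0.188]
212 120 [0.762 0.1   0.149]
```

Run:
```python
import cv2
a=cv2.imread('pics/top0.png');b=cv2.imread('pics/side0.png')
c=[cv2.resize(x,(400,300),interpolation=cv2.INTER_CUBIC) for x in (a[125:260,265:415+30],a[80:245,70:290],b[80:200,190:350],b[160:300,140:326])]
cv2.imwrite('pics/crop0.png',cv2.vconcat([cv2.hconcat(c[:2]),cv2.hconcat(c[2:])]))
```

```text
(no output)
```

View pics/crop0.png

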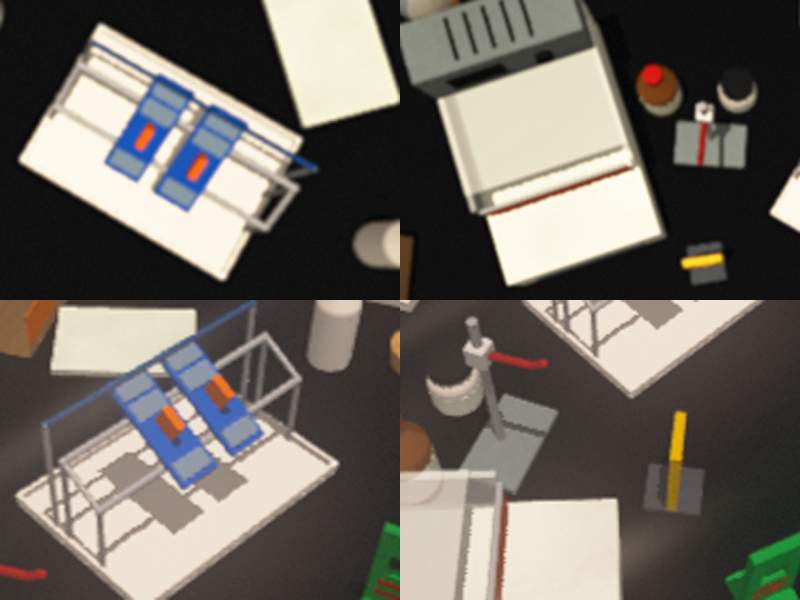

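The enlarged crop confirms two carriers on the rack (the other two places are empty), the tag on its dark foot, the peg with its bent tip, and the flap line. There is only one yellow panel with an eye, at (237,223) in the top view, so that is the tag. The look-alikes are green or pink.

From these, fin tops are at A (0.562,-0.254,0.167) and B (0.523,-0.323,0.167), against an expected height of 0.1675. Rack heading is about -29.5°. The port is at (0.5625,0.2655), yaw 19.7°, confirmed by the apron corners.

```bash
cat >> h.py <<'E'
from scipy.spatial.transform import Rotation as Rn
def R(head,t,flip=1):
    a,t=np.radians(head),np.radians(t); h=np.array([np.cos(a),np.sin(a),0]);Z=np.array([0,0,1])
    z=-np.cos(t)*Z+np.sin(t)*h; x=-flip*(np.cos(t)*h+np.sin(t)*Z)
    return np.column_stack([x,np.cross(z,x),z])
def go(*tg):
    "tg: (pos, head, tilt[,flip]) chain; prints each shift from the pose before it"
    s=arm.state(); p=np.array(s['tool_pos']); C=Rn.from_euler('xyz',s['ee_rot'],degrees=True).as_matrix()
    for g in tg:
        T=R(*g[1:]); d=C.T@(np.array(g[0])-p)*1000; w=Rn.from_matrix(C.T@T).as_rotvec(degrees=True)
        print(dict(zip(('dx','dy','dz','wx','wy','wz'),(float(k) for k in np.r_[d,w].round(1)))), 'rows>=',round(max(np.linalg.norm(d)/41.7,np.linalg.norm(w)/7.16),1)); p,C=np.array(g[0]),T
PORT=np.array([.5625,.2655,.09]);PY=19.7
def port(x,y,z):
    a=np.radians(PY); return PORT+np.array([np.cos(a)*x-np.sin(a)*y,np.sin(a)*x+np.cos(a)*y,z])
A=np.array([.562,-.254,.1675]);B=np.array([.523,-.323,.1675]);RH=-29.5
def st():
    s=arm.state(); print({k:np.round(s[k],3).tolist() for k in ('t','tool_pos','ee_rot','qpos','force','finger_gap','grasp_force')})
E
python3 - <<'E'
from h import *
z=lambda F,d:F+R(RH,28)[:,2]*d
go(([.45,.40,.42],106,0,),([.45,.0,.42],150,0),(z(A,-.06),RH,28),(z(A,.026),RH,28))
E
```

```text
{'dx': -341.1, 'dy': -228.8, 'dz': -201.8, 'wx': -0.1, 'wy': -0.1, 'wz': -119.8} rows>= 16.7
{'dx': 384.5, 'dy': 110.3, 'dz': 0.0, 'wx': 0.0, 'wy': 0.0, 'wz': -44.0} rows>= 9.6
{'dx': 195.8, 'dy': 164.2, 'dz': 199.5, 'wx': 43.4, 'wy': -0.2, 'wz': 174.2} rows>= 25.1
{'dx': 0.0, 'dy': -0.0, 'dz': 86.0, 'wx': 0.0, 'wy': 0.0, 'wz': 0.0} rows>= 2.1
```

Run:
```python
from h import *
z=lambda F,d:F+R(RH,28)[:,2]*d
go(([.174,.704,.42],-14,0),([.45,.40,.42],-14,0,),([.45,.0,.42],-22,0),(z(A,-.06),RH,28))
```

```text
{'dx': -0.4, 'dy': 0.3, 'dz': -202.2, 'wx': -0.1, 'wy': 0.0, 'wz': 0.2} rows>= 4.8
{'dx': -341.3, 'dy': -228.2, 'dz': 0.0, 'wx': 0.0, 'wy': 0.0, 'wz': 0.0} rows>= 9.8
{'dx': -96.8, 'dy': -388.1, 'dz': 0.0, 'wx': 0.0, 'wy': 0.0, 'wz': 8.0} rows>= 9.6
{'dx': -171.1, 'dy': -189.9, 'dz': 199.5, 'wx': 1.8, 'wy': -28.0, 'wz': 7.4} rows>= 7.8
```

```bash
python3 -m handwheel '[{"dz":-40},{"dz":-80},{"dz":-120},{"dz":-160},{"dz":-202},{"dz":-202}]' | tail -1
python3 -m handwheel '[{"dx":-34,"dy":-23},{"dx":-68,"dy":-46},{"dx":-102,"dy":-68},{"dx":-136,"dy":-91},{"dx":-170,"dy":-114},{"dx":-204,"dy":-137},{"dx":-238,"dy":-160},{"dx":-272,"dy":-182},{"dx":-306,"dy":-205},{"dx":-341,"dy":-228},{"dx":-341,"dy":-228},{"dx":-341,"dy":-228}]' | tail -1
python3 -m handwheel '[{"dx":-9,"dy":-37,"wz":1},{"dx":-18,"dy":-74,"wz":2},{"dx":-28,"dy":-111,"wz":2},{"dx":-38,"dy":-152,"wz":3},{"dx":-48,"dy":-192,"wz":4},{"dx":-58,"dy":-232,"wz":5},{"dx":-68,"dy":-272,"wz":6},{"dx":-78,"dy":-312,"wz":7},{"dx":-88,"dy":-350,"wz":8},{"dx":-97,"dy":-388,"wz":8},{"dx":-97,"dy":-388,"wz":8},{"dx":-97,"dy":-388,"wz":8,"hand":45}]' | tail -1
python3 - <<'E'
from h import *
st()
z=lambda F,d:F+R(RH,28)[:,2]*d
go((z(A,-.06),RH,28),(z(A,.026),RH,28))
E
```

```text
{'t': 0.1, 'tool_pos': [0.174, 0.704, 0.218], 'ee_rot': [-179.922, 0.008, 166.152], 'qpos': [-80.542, 34.381, -0.144, 91.674, 0.103, 54.023, -4.57], 'force': [0.309, 0.194, 0.211], 'finger_gap': 0.093, 'grasp_force': 0.0}
{'dx': -579.2, 'dy': -829.1, 'dz': -1.4, 'wx': 3.7, 'wy': -27.8, 'wz': 15.4} rows>= 24.3
{'dx': 0.0, 'dy': -0.0, 'dz': 86.0, 'wx': 0.0, 'wy': 0.0, 'wz': 0.0} rows>= 2.1validation failed for argument at $[0]...
validation failed for argument at $[0]...
validation failed for argument at $[0]...
```

```bash
python3 -m handwheel '[{"dx":0,"dy":0,"dz":-40,"wx":0,"wy":0,"wz":0,"hand":93},{"dx":0,"dy":0,"dz":-80,"wx":0,"wy":0,"wz":0,"hand":93},{"dx":0,"dy":0,"dz":-120,"wx":0,"wy":0,"wz":0,"hand":93},{"dx":0,"dy":0,"dz":-160,"wx":0,"wy":0,"wz":0,"hand":93},{"dx":0,"dy":0,"dz":-202,"wx":0,"wy":0,"wz":0,"hand":93},{"dx":0,"dy":0,"dz":-202,"wx":0,"wy":0,"wz":0,"hand":93}]'
```

```text
t: 0.6
tool_pos: [0.1742, 0.706, 0.4298]
ee_rot: [179.3, -0.0, 166.1]
force: [-0.0, -0.2, 0.9]
finger_gap: 0.0929
grasp_force: 0.0
```

```bash
python3 -m handwheel '[{"dx":-68,"dy":-46,"dz":0,"wx":0,"wy":0,"wz":0,"hand":93},{"dx":-136,"dy":-91,"dz":0,"wx":0,"wy":0,"wz":0,"hand":93},{"dx":-204,"dy":-137,"dz":0,"wx":0,"wy":0,"wz":0,"hand":93},{"dx":-341,"dy":-228,"dz":0,"wx":0,"wy":0,"wz":0,"hand":93},{"dx":-341,"dy":-228,"dz":0,"wx":0,"wy":0,"wz":0,"hand":93},{"dx":-341,"dy":-228,"dz":0,"wx":0,"wy":0,"wz":0,"hand":93},{"dx":-341,"dy":-228,"dz":0,"wx":0,"wy":0,"wz":0,"hand":93},{"dx":-341,"dy":-228,"dz":0,"wx":0,"wy":0,"wz":0,"hand":93},{"dx":-341,"dy":-228,"dz":0,"wx":0,"wy":0,"wz":0,"hand":93},{"dx":-341,"dy":-228,"dz":0,"wx":0,"wy":0,"wz":0,"hand":93},{"dx":-341,"dy":-228,"dz":0,"wx":0,"wy":0,"wz":0,"hand":93},{"dx":-341,"dy":-228,"dz":0,"wx":0,"wy":0,"wz":0,"hand":93}]'
python3 -m handwheel '[{"dx":-97,"dy":-388,"dz":0,"wx":0,"wy":0,"wz":8,"hand":93},{"dx":-97,"dy":-388,"dz":0,"wx":0,"wy":0,"wz":8,"hand":93},{"dx":-97,"dy":-388,"dz":0,"wx":0,"wy":0,"wz":8,"hand":93},{"dx":-97,"dy":-388,"dz":0,"wx":0,"wy":0,"wz":8,"hand":93},{"dx":-97,"dy":-388,"dz":0,"wx":0,"wy":0,"wz":8,"hand":93},{"dx":-97,"dy":-388,"dz":0,"wx":0,"wy":0,"wz":8,"hand":93},{"dx":-97,"dy":-388,"dz":0,"wx":0,"wy":0,"wz":8,"hand":45},{"dx":-97,"dy":-388,"dz":0,"wx":0,"wy":0,"wz":8,"hand":45},{"dx":-97,"dy":-388,"dz":0,"wx":0,"wy":0,"wz":8,"hand":45},{"dx":-97,"dy":-388,"dz":0,"wx":0,"wy":0,"wz":8,"hand":45},{"dx":-97,"dy":-388,"dz":0,"wx":0,"wy":0,"wz":8,"hand":45},{"dx":-97,"dy":-388,"dz":0,"wx":0,"wy":0,"wz":8,"hand":45}]'
python3 - <<'E'
from h import *
st()
z=lambda F,d:F+R(RH,28)[:,2]*d
go((z(A,-.06),RH,28),(z(A,.026),RH,28))
E
```

```text
t: 1.6
tool_pos: [0.4516, 0.3988, 0.4204]
ee_rot: [-180.0, 0.0, 165.9]
force: [-0.1, 0.6, 0.1]
finger_gap: 0.093
grasp_force: 0.0
t: 2.6
tool_pos: [0.4512, 0.0014, 0.4206]
ee_rot: [180.0, -0.0, 158.1]
force: [-0.2, 0.7, 0.3]
finger_gap: 0.0575
grasp_force: 0.0
{'t': 2.6, 'tool_pos': [0.451, 0.001, 0.421], 'ee_rot': [179.964, -0.005, 158.11], 'qpos': [-27.836, 2.821, 21.886, 110.031, -1.175, 67.343, 62.589], 'force': [-0.2, 0.691, 0.301], 'finger_gap': 0.058, 'grasp_force': 0.0}
{'dx': -170.1, 'dy': -192.1, 'dz': 200.0, 'wx': 1.9, 'wy': -28.0, 'wz': 7.4} rows>= 7.8
{'dx': 0.0, 'dy': -0.0, 'dz': 86.0, 'wx': 0.0, 'wy': 0.0, 'wz': 0.0} rows>= 2.1
```

Works well. Next is the approach along the tilted axis, with fingers set to 45 mm.

```bash
python3 -m handwheel '[{"dx":-170,"dy":-192,"dz":200,"wx":1.9,"wy":-28,"wz":7.4,"hand":45},{"dx":-170,"dy":-192,"dz":200,"wx":1.9,"wy":-28,"wz":7.4,"hand":45},{"dx":-170,"dy":-192,"dz":200,"wx":1.9,"wy":-28,"wz":7.4,"hand":45},{"dx":-170,"dy":-192,"dz":200,"wx":1.9,"wy":-28,"wz":7.4,"hand":45},{"dx":-170,"dy":-192,"dz":200,"wx":1.9,"wy":-28,"wz":7.4,"hand":45},{"dx":-170,"dy":-192,"dz":200,"wx":1.9,"wy":-28,"wz":7.4,"hand":45},{"dx":-170,"dy":-192,"dz":200,"wx":1.9,"wy":-28,"wz":7.4,"hand":45},{"dx":-170,"dy":-192,"dz":200,"wx":1.9,"wy":-28,"wz":7.4,"hand":45},{"dx":-170,"dy":-192,"dz":200,"wx":1.9,"wy":-28,"wz":7.4,"hand":45},{"dx":-170,"dy":-192,"dz":200,"wx":1.9,"wy":-28,"wz":7.4,"hand":45},{"dx":-170,"dy":-192,"dz":200,"wx":1.9,"wy":-28,"wz":7.4,"hand":45},{"dx":-170,"dy":-192,"dz":200,"wx":1.9,"wy":-28,"wz":7.4,"hand":45}]'
python3 - <<'E'
from h import *
st()
z=lambda F,d:F+R(RH,28)[:,2]*d
go((z(A,.026),RH,28))
b=snap('side','side1')['frame'][60:220,150:370,::-1]; cv2.imwrite('pics/c1.png',cv2.resize(b,(660,480)))
E
```

```text
t: 3.6
tool_pos: [0.5386, -0.239, 0.2191]
ee_rot: [180.0, 27.9, 150.7]
force: [-0.3, -0.1, 0.4]
finger_gap: 0.0449
grasp_force: 0.0
{'t': 3.6, 'tool_pos': [0.539, -0.239, 0.219], 'ee_rot': [179.968, 27.914, 150.669], 'qpos': [10.677, 18.101, 4.837, 131.325, 55.971, 6.232, 21.024], 'force': [-0.287, -0.099, 0.431], 'finger_gap': 0.045, 'grasp_force': 0.0}
{'dx': -0.4, 'dy': -1.7, 'dz': 84.6, 'wx': 0.1, 'wy': -0.1, 'wz': 0.1} rows>= 2.0
```

View pics/c1.png

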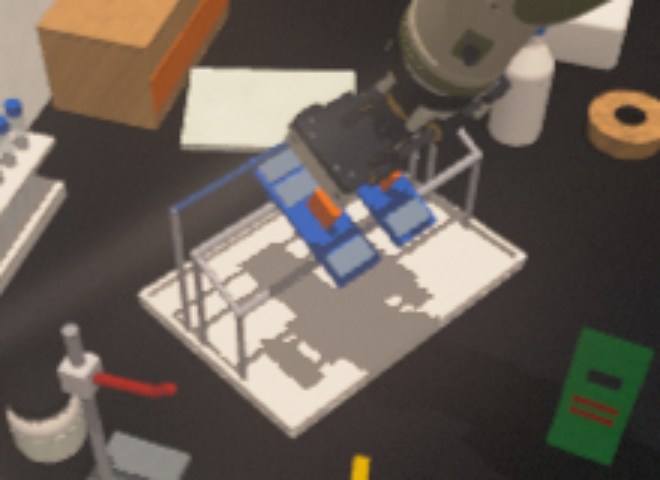

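The side view shows the gripper over fin A at about (323,208) in the crop, with the second fin at (390,182). Joint 6 is at its lower limit at a 28° tilt. I'll grip the fin at a 14° tilt instead, since the flat pads allow any pitch in the fin's plane.

```bash
cat >> h.py <<'E'
def grasp(F,t,back=0): # fin-top centre -> TCP, gripping at tool tilt t, backed off along the tool
    return F+.010*R(RH,28)[:,2]+(.014-back)*R(RH,t)[:,2]
E
python3 - <<'E'
from h import *
go((grasp(A,14,.07),RH,14),(grasp(A,14),RH,14))
E
```

```text
{'dx': -13.8, 'dy': -1.6, 'dz': 14.9, 'wx': 0.1, 'wy': 13.9, 'wz': 0.2} rows>= 1.9
{'dx': 0.0, 'dy': -0.0, 'dz': 70.0, 'wx': 0.0, 'wy': 0.0, 'wz': 0.0} rows>= 1.7
```

```bash
python3 -m handwheel '[{"dx":-7,"dy":-1,"dz":8,"wx":0,"wy":5,"wz":0,"hand":45},{"dx":-14,"dy":-2,"dz":15,"wx":0,"wy":10,"wz":0,"hand":45},{"dx":-14,"dy":-2,"dz":15,"wx":0,"wy":14,"wz":0,"hand":45},{"dx":-14,"dy":-2,"dz":15,"wx":0,"wy":14,"wz":0,"hand":45},{"dx":-14,"dy":-2,"dz":15,"wx":0,"wy":14,"wz":0,"hand":45}]'
python3 - <<'E'
from h import *
st();go((grasp(A,14),RH,14))
E
```

```text
t: 4.07
tool_pos: [0.5567, -0.251, 0.215]
ee_rot: [179.7, 14.0, 150.5]
force: [0.9, -1.0, 0.5]
finger_gap: 0.0445
grasp_force: 0.0
{'t': 4.067, 'tool_pos': [0.557, -0.251, 0.215], 'ee_rot': [179.734, 13.953, 150.543], 'qpos': [37.547, 24.021, -27.272, 116.866, 28.689, 30.885, 50.763], 'force': [0.947, -1.028, 0.479], 'finger_gap': 0.045, 'grasp_force': 0.0}
{'dx': 3.1, 'dy': -0.3, 'dz': 71.3, 'wx': 0.3, 'wy': -0.0, 'wz': 0.0} rows>= 1.7
```

```bash
python3 -m handwheel '[{"dx":3,"dy":0,"dz":15,"wx":0,"wy":0,"wz":0,"hand":45},{"dx":3,"dy":0,"dz":30,"wx":0,"wy":0,"wz":0,"hand":45},{"dx":3,"dy":0,"dz":45,"wx":0,"wy":0,"wz":0,"hand":45},{"dx":3,"dy":0,"dz":60,"wx":0,"wy":0,"wz":0,"hand":45},{"dx":3,"dy":0,"dz":71,"wx":0,"wy":0,"wz":0,"hand":45},{"dx":3,"dy":0,"dz":71,"wx":0,"wy":0,"wz":0,"hand":45},{"dx":3,"dy":0,"dz":71,"wx":0,"wy":0,"wz":0,"hand":45}]'
python3 - <<'E'
from h import *
st();go((grasp(A,14),RH,14))
E
```

```text
t: 4.65
tool_pos: [0.5661, -0.2573, 0.1441]
ee_rot: [-179.9, 14.0, 150.7]
force: [0.1, 0.6, 0.5]
finger_gap: 0.0451
grasp_force: 0.0
{'t': 4.65, 'tool_pos': [0.566, -0.257, 0.144], 'ee_rot': [-179.922, 14.026, 150.729], 'qpos': [31.908, 29.639, -20.122, 119.528, 36.507, 22.564, 43.393], 'force': [0.104, 0.565, 0.533], 'finger_gap': 0.045, 'grasp_force': 0.0}
{'dx': -3.1, 'dy': 0.8, 'dz': -0.2, 'wx': -0.0, 'wy': 0.0, 'wz': 0.2} rows>= 0.1
```

```bash
python3 -m handwheel '[{"dx":-3,"dy":1,"dz":0,"wx":0,"wy":0,"wz":0,"hand":45},{"dx":-3,"dy":1,"dz":0,"wx":0,"wy":0,"wz":0,"hand":0},{"dx":-3,"dy":1,"dz":0,"wx":0,"wy":0,"wz":0,"hand":0},{"dx":-3,"dy":1,"dz":0,"wx":0,"wy":0,"wz":0,"hand":0},{"dx":-3,"dy":1,"dz":0,"wx":0,"wy":0,"wz":0,"hand":0},{"dx":-3,"dy":1,"dz":0,"wx":0,"wy":0,"wz":0,"hand":0},{"dx":-3,"dy":1,"dz":0,"wx":0,"wy":0,"wz":0,"hand":0},{"dx":-3,"dy":1,"dz":0,"wx":0,"wy":0,"wz":0,"hand":0},{"dx":-3,"dy":1,"dz":0,"wx":0,"wy":0,"wz":0,"hand":0},{"dx":-3,"dy":1,"dz":0,"wx":0,"wy":0,"wz":0,"hand":0},{"dx":-3,"dy":1,"dz":0,"wx":0,"wy":0,"wz":0,"hand":0},{"dx":-3,"dy":1,"dz":0,"wx":0,"wy":0,"wz":0,"hand":0}]' 30
cat >> h.py <<'E'
def swing(F,angs,lift=0):
    "rows that turn the carrier about the ledge rod, from the present pose"
    s=arm.state(); p=np.array(s['tool_pos']); C=Rn.from_euler('xyz',s['ee_rot'],degrees=True).as_matrix()
    K=R(RH,28); xc=-K[:,0]; zc=-K[:,2]; mid=F+xc*.005-zc*.034; L=mid+xc*.028-zc*.009; print('ledge z',L[2].round(4))
    yc=np.cross(zc,xc)
    for a in angs:
        Q=Rn.from_rotvec(yc*np.radians(a)).as_matrix(); T=Q@C; P=L+Q@(p-L)+[0,0,lift*a/max(angs)]
        d=C.T@(P-p)*1000; w=Rn.from_matrix(C.T@T).as_rotvec(degrees=True); print(a,d.round(1).tolist(),w.round(1).tolist())
E
python3 - <<'E'
from h import *
st(); swing(A,[4,8,12,16,20,24,28],.001)
E
```

```text
t: 5.65
tool_pos: [0.569, -0.2596, 0.1452]
ee_rot: [-179.9, 14.1, 150.6]
force: [-2.1, -0.5, 4.6]
finger_gap: 0.0114
grasp_force: 30.0
{'t': 5.65, 'tool_pos': [0.569, -0.26, 0.145], 'ee_rot': [-179.932, 14.053, 150.584], 'qpos': [32.192, 29.766, -20.386, 119.029, 36.333, 22.968, 43.614], 'force': [-2.081, -0.5, 4.626], 'finger_gap': 0.011, 'grasp_force': 30.0}
ledge z 0.145
4 [-0.8, -0.0, -2.8] [-0.0, 4.0, -0.0]
8 [-1.8, -0.0, -5.6] [-0.0, 8.0, -0.0]
12 [-3.0, -0.0, -8.3] [-0.0, 12.0, -0.0]
16 [-4.4, -0.0, -11.0] [-0.0, 16.0, -0.0]
20 [-6.0, -0.0, -13.5] [-0.0, 20.0, -0.0]
24 [-7.7, -0.0, -15.9] [-0.0, 24.0, -0.0]
28 [-9.5, -0.0, -18.2] [-0.0, 28.0, -0.0]
```

```bash
python3 -m handwheel '[{"dx":-1,"dy":0,"dz":-3,"wx":0,"wy":4,"wz":0,"hand":0},{"dx":-2,"dy":0,"dz":-6,"wx":0,"wy":8,"wz":0,"hand":0},{"dx":-3,"dy":0,"dz":-8,"wx":0,"wy":12,"wz":0,"hand":0},{"dx":-4.5,"dy":0,"dz":-11,"wx":0,"wy":16,"wz":0,"hand":0},{"dx":-6,"dy":0,"dz":-13.5,"wx":0,"wy":20,"wz":0,"hand":0},{"dx":-7.5,"dy":0,"dz":-16,"wx":0,"wy":24,"wz":0,"hand":0},{"dx":-9.5,"dy":0,"dz":-18,"wx":0,"wy":28,"wz":0,"hand":0},{"dx":-9.5,"dy":0,"dz":-18,"wx":0,"wy":28,"wz":0,"hand":0},{"dx":-9.5,"dy":0,"dz":-18,"wx":0,"wy":28,"wz":0,"hand":0},{"dx":-9.5,"dy":0,"dz":-18,"wx":0,"wy":28,"wz":0,"hand":0},{"dx":-9.5,"dy":0,"dz":-18,"wx":0,"wy":28,"wz":0,"hand":0}]'
python3 - <<'E'
from h import *
st()
b=snap('side','side2')['frame'][60:220,150:370,::-1]; cv2.imwrite('pics/c2.png',cv2.resize(b,(660,480)))
p=np.array(arm.state()['tool_pos']);h=-R(RH,0)[:,0]
t=arm.state()['ee_rot'];print(t)
go((p+[0,0,.0135],RH,-14),(p+[0,0,.0135]-.09*h,RH,-14),(p+[0,0,.12]-.09*h,RH,-14))
E
```

```text
t: 6.57
tool_pos: [0.573, -0.2614, 0.1646]
ee_rot: [-179.9, -13.9, 150.6]
force: [1.0, 0.4, -1.7]
finger_gap: 0.0118
grasp_force: 30.0
{'t': 6.567, 'tool_pos': [0.573, -0.261, 0.165], 'ee_rot': [-179.945, -13.901, 150.603], 'qpos': [39.79, 40.382, -32.009, 95.349, 17.86, 63.964, 62.536], 'force': [1.024, 0.367, -1.663], 'finger_gap': 0.012, 'grasp_force': 29.998}
[-179.93978283  -13.90541175  150.6029003 ]
{'dx': 3.2, 'dy': -0.0, 'dz': -13.1, 'wx': -0.1, 'wy': 0.1, 'wz': 0.1} rows>= 0.3
{'dx': 87.3, 'dy': -0.0, 'dz': 21.8, 'wx': 0.0, 'wy': 0.0, 'wz': 0.0} rows>= 2.2
{'dx': 25.8, 'dy': -0.0, 'dz': -103.3, 'wx': 0.0, 'wy': 0.0, 'wz': 0.0} rows>= 2.6
```

View pics/c2.png

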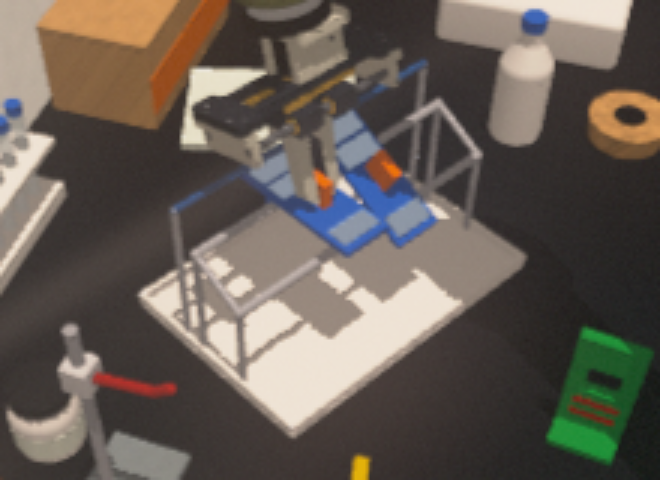

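The crop shows carrier A level with its fin gripped at (322,190). Carrier B is untouched. Next I lift, draw forward, then rise.

```bash
python3 -m handwheel '[{"dx":1,"dy":0,"dz":-5,"wx":0,"wy":0,"wz":0,"hand":0},{"dx":2,"dy":0,"dz":-9,"wx":0,"wy":0,"wz":0,"hand":0},{"dx":3,"dy":0,"dz":-13.5,"wx":0,"wy":0,"wz":0,"hand":0},{"dx":3,"dy":0,"dz":-13.5,"wx":0,"wy":0,"wz":0,"hand":0},{"dx":3,"dy":0,"dz":-13.5,"wx":0,"wy":0,"wz":0,"hand":0}]'
python3 -m handwheel '[{"dx":15,"dy":0,"dz":4,"wx":0,"wy":0,"wz":0,"hand":0},{"dx":29,"dy":0,"dz":7,"wx":0,"wy":0,"wz":0,"hand":0},{"dx":44,"dy":0,"dz":11,"wx":0,"wy":0,"wz":0,"hand":0},{"dx":58,"dy":0,"dz":14.5,"wx":0,"wy":0,"wz":0,"hand":0},{"dx":73,"dy":0,"dz":18,"wx":0,"wy":0,"wz":0,"hand":0},{"dx":87,"dy":0,"dz":22,"wx":0,"wy":0,"wz":0,"hand":0},{"dx":95,"dy":0,"dz":-10,"wx":0,"wy":0,"wz":0,"hand":0},{"dx":104,"dy":0,"dz":-45,"wx":0,"wy":0,"wz":0,"hand":0},{"dx":113,"dy":0,"dz":-82,"wx":0,"wy":0,"wz":0,"hand":0},{"dx":113,"dy":0,"dz":-82,"wx":0,"wy":0,"wz":0,"hand":0},{"dx":113,"dy":0,"dz":-82,"wx":0,"wy":0,"wz":0,"hand":0}]'
python3 - <<'E'
from h import *
st()
show('f',blobs(snap('side','side3'),(0,120,80),(14,255,255),.15,.4)); show('b',blobs(snap('top','top3'),(105,120,50),(125,255,255),.1,.4,40)); 
q=lambda x,y,z:(port(x,y,z),PY,-14)
go(([.46,.02,.32],-5,-14),q(-.16,-.055,.13),q(-.16,-.055,.03))
E
```

```text
t: 7.03
tool_pos: [0.5737, -0.262, 0.1793]
ee_rot: [-179.9, -13.9, 150.6]
force: [0.9, 0.2, -0.9]
finger_gap: 0.0117
grasp_force: 30.0
t: 7.95
tool_pos: [0.4962, -0.2179, 0.2874]
ee_rot: [-180.0, -13.7, 150.6]
force: [-0.6, -0.6, -1.6]
finger_gap: 0.0115
grasp_force: 30.0
{'t': 7.95, 'tool_pos': [0.496, -0.218, 0.287], 'ee_rot': [-179.953, -13.712, 150.556], 'qpos': [43.645, 27.488, -36.107, 100.438, 11.751, 70.39, 64.219], 'force': [-0.586, -0.648, -1.581], 'finger_gap': 0.012, 'grasp_force': 29.998}
f [283.7 101.8] 67 med [ 0.49  -0.209  0.307] mean [ 0.49  -0.211  0.304] z [0.286 0.315] ax 128.7 ext [0.026 0.014]
f [276.  117.5] 12 med [ 0.531 -0.322  0.153] mean [ 0.531 -0.323  0.153] z [0.151 0.157] ax 148.4 ext [0.035 0.003]
f [194.4 188.3] 115 med [0.637 0.023 0.192] mean [0.637 0.022 0.193] z [0.186 0.205] ax 176.9 ext [0.072 0.01 ]
f [133.7 214.7] 66 med [0.76  0.109 0.151] mean [0.759 0.109 0.151] z [0.15  0.153] ax 116.2 ext [0.03  0.024]
b [315.3 217. ] 318 med [ 0.469 -0.197  0.279] mean [ 0.465 -0.197  0.281] z [0.275 0.284] ax 162.2 ext [0.078 0.063]
b [456.9 234.4] 84 med [ 0.43  -0.623  0.159] mean [ 0.429 -0.623  0.159] z [0.153 0.163] ax 77.0 ext [0.03  0.026]
{'dx': 151.4, 'dy': 190.0, 'dz': 1.2, 'wx': 5.8, 'wy': -0.0, 'wz': -23.7} rows>= 5.8
{'dx': 16.2, 'dy': 136.7, 'dz': 107.1, 'wx': 6.0, 'wy': 0.0, 'wz': -24.0} rows>= 4.2
{'dx': -24.2, 'dy': 0.0, 'dz': 97.0, 'wx': 0.0, 'wy': 0.0, 'wz': 0.0} rows>= 2.4
```

```bash
python3 -m handwheel '[{"dx":25,"dy":32,"dz":0,"wx":1,"wy":0,"wz":-4,"hand":0},{"dx":50,"dy":63,"dz":0,"wx":2,"wy":0,"wz":-8,"hand":0},{"dx":76,"dy":95,"dz":1,"wx":3,"wy":0,"wz":-12,"hand":0},{"dx":101,"dy":126,"dz":1,"wx":4,"wy":0,"wz":-16,"hand":0},{"dx":126,"dy":158,"dz":1,"wx":5,"wy":0,"wz":-20,"hand":0},{"dx":151,"dy":190,"dz":1,"wx":5.8,"wy":0,"wz":-23.7,"hand":0},{"dx":151,"dy":190,"dz":1,"wx":5.8,"wy":0,"wz":-23.7,"hand":0},{"dx":151,"dy":190,"dz":1,"wx":5.8,"wy":0,"wz":-23.7,"hand":0}]'
python3 -m handwheel '[{"dx":3,"dy":23,"dz":18,"wx":1,"wy":0,"wz":-4,"hand":0},{"dx":5,"dy":46,"dz":36,"wx":2,"wy":0,"wz":-8,"hand":0},{"dx":8,"dy":69,"dz":54,"wx":3,"wy":0,"wz":-12,"hand":0},{"dx":11,"dy":92,"dz":72,"wx":4,"wy":0,"wz":-16,"hand":0},{"dx":14,"dy":115,"dz":90,"wx":5,"wy":0,"wz":-20,"hand":0},{"dx":16,"dy":137,"dz":107,"wx":6,"wy":0,"wz":-24,"hand":0},{"dx":16,"dy":137,"dz":107,"wx":6,"wy":0,"wz":-24,"hand":0},{"dx":16,"dy":137,"dz":107,"wx":6,"wy":0,"wz":-24,"hand":0}]'
python3 - <<'E'
from h import *
st()
q=lambda x,y,z:(port(x,y,z),PY,-14)
go(q(-.16,-.055,.030),q(-.04,-.055,.030))
s=snap('top','top4');b=blobs(s,(105,120,50),(125,255,255),.1,.4,30); show('b',b)
for c,p in b[:1]: print((( p-PORT)@np.array([[.9415,-.3371],[.3371,.9415],[0,0]]))[[p[:,0].argmin(),p[:,0].argmax(),p[:,1].argmin(),p[:,1].argmax()]].round(3).tolist())
cv2.imwrite('pics/c4.png',cv2.hconcat([cv2.resize(s['frame'][80:260,60:300,::-1],(400,300)),cv2.resize(snap('side','side4')['frame'][160:384,100:400,::-1],(400,300))]))
E
```

```text
t: 8.72
tool_pos: [0.46, 0.022, 0.3201]
ee_rot: [179.9, -14.0, 175.3]
force: [0.8, -1.9, -0.7]
finger_gap: 0.0117
grasp_force: 30.0
t: 9.38
tool_pos: [0.431, 0.1596, 0.2192]
ee_rot: [180.0, -14.2, -160.2]
force: [0.2, -0.9, -1.4]
finger_gap: 0.0118
grasp_force: 30.0
{'t': 9.383, 'tool_pos': [0.431, 0.16, 0.219], 'ee_rot': [179.968, -14.164, -160.244], 'qpos': [9.244, 30.218, -50.949, 114.098, 20.619, 61.542, 57.029], 'force': [0.172, -0.943, -1.421], 'finger_gap': 0.012, 'grasp_force': 29.998}
{'dx': -23.8, 'dy': 0.4, 'dz': 96.3, 'wx': 0.0, 'wy': -0.2, 'wz': 0.1} rows>= 2.4
{'dx': -116.4, 'dy': -0.0, 'dz': -29.0, 'wx': 0.0, 'wy': 0.0, 'wz': 0.0} rows>= 2.9
b [353.9 194.6] 375 med [ 0.535 -0.327  0.142] mean [ 0.541 -0.329  0.146] z [0.115 0.185] ax 148.5 ext [0.127 0.056]
b [456.9 234.4] 84 med [ 0.43  -0.624  0.159] mean [ 0.429 -0.623  0.159] z [0.154 0.162] ax 71.8 ext [0.028 0.026]
[[-0.258, -0.5], [-0.169, -0.59], [-0.204, -0.618], [-0.246, -0.491]]
```

View pics/c4.png

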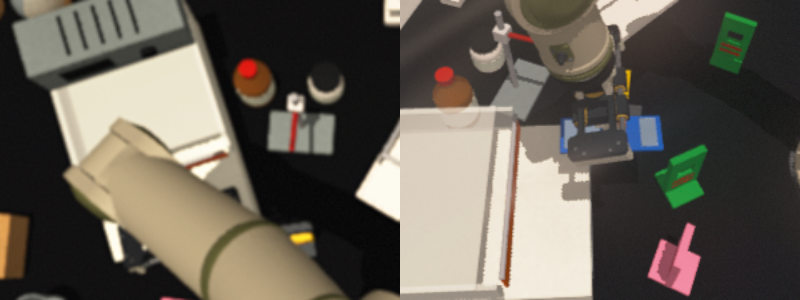

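The carrier, held level, hovers just off the apron's outer edge; in the side panel its ends show at (567,130) and (650,130). Next I lower it to the floor and go in under the flap.

```bash
python3 -m handwheel '[{"dx":-5,"dy":0,"dz":20,"wx":0,"wy":0,"wz":0,"hand":0},{"dx":-10,"dy":0,"dz":40,"wx":0,"wy":0,"wz":0,"hand":0},{"dx":-15,"dy":0,"dz":60,"wx":0,"wy":0,"wz":0,"hand":0},{"dx":-19,"dy":0,"dz":75,"wx":0,"wy":0,"wz":0,"hand":0},{"dx":-22,"dy":0,"dz":88,"wx":0,"wy":0,"wz":0,"hand":0},{"dx":-24,"dy":0,"dz":96,"wx":0,"wy":0,"wz":0,"hand":0},{"dx":-24,"dy":0,"dz":96,"wx":0,"wy":0,"wz":0,"hand":0},{"dx":-24,"dy":0,"dz":96,"wx":0,"wy":0,"wz":0,"hand":0}]'
python3 - <<'E'
from h import *
st()
q=lambda x,y,z:(port(x,y,z),PY,-14)
go(q(-.04,-.055,.028))
s=snap('side','side5');P=pts(s)
a=np.radians(PY);M=np.array([[np.cos(a),-np.sin(a),0],[np.sin(a),np.cos(a),0],[0,0,1]])
for c,p in blobs(s,(95,80,50),(125,255,255),.09,.15,10): 
    q=(p-PORT)@M; print(c,len(p),np.percentile(q,[2,50,98],axis=0).round(3).tolist())
    i=q[:,0]<np.percentile(q[:,0],20); print(q[i].mean(0).round(3),q[~i].mean(0).round(3))
E
```

```text
t: 10.15
tool_pos: [0.4321, 0.1597, 0.1222]
ee_rot: [-180.0, -14.0, -160.3]
force: [-0.9, 0.3, -0.6]
finger_gap: 0.0119
grasp_force: 30.0
{'t': 10.15, 'tool_pos': [0.432, 0.16, 0.122], 'ee_rot': [-179.991, -13.956, -160.344], 'qpos': [4.768, 37.435, -45.853, 119.062, 28.251, 50.984, 50.58], 'force': [-0.855, 0.331, -0.633], 'finger_gap': 0.012, 'grasp_force': 29.999}
{'dx': -116.0, 'dy': 0.7, 'dz': -24.5, 'wx': 0.0, 'wy': 0.0, 'wz': -0.0} rows>= 2.8
[154.1  95.4] 25 [[0.14, -0.687, 0.042], [0.146, -0.675, 0.052], [0.152, -0.668, 0.055]]
[ 0.14  -0.674  0.051] [ 0.147 -0.675  0.051]
[149.4 101. ] 23 [[0.15, -0.656, 0.045], [0.157, -0.645, 0.051], [0.164, -0.642, 0.055]]
[ 0.151 -0.648  0.052] [ 0.158 -0.647  0.051]
[145.  106.8] 26 [[0.159, -0.63, 0.046], [0.166, -0.618, 0.052], [0.174, -0.612, 0.055]]
[ 0.16  -0.618  0.051] [ 0.168 -0.62   0.051]
[140.1 113. ] 27 [[0.171, -0.601, 0.044], [0.177, -0.589, 0.052], [0.183, -0.584, 0.054]]
[ 0.171 -0.59   0.052] [ 0.178 -0.591  0.051]
[135.4 119.4] 27 [[0.181, -0.572, 0.044], [0.186, -0.561, 0.05], [0.193, -0.554, 0.055]]
[ 0.182 -0.564  0.05 ] [ 0.188 -0.563  0.051]
[281.3 128.6] 205 [[-0.279, -0.554, 0.019], [-0.243, -0.528, 0.038], [-0.216, -0.493, 0.05]]
[-0.269 -0.526  0.028] [-0.238 -0.526  0.038]
[130.3 125.9] 30 [[0.19, -0.546, 0.045], [0.197, -0.533, 0.052], [0.204, -0.527, 0.054]]
[ 0.192 -0.534  0.05 ] [ 0.198 -0.535  0.051]
[278.5 281.9] 371 [[-0.225, -0.081, 0.021], [-0.191, -0.049, 0.026], [-0.174, -0.027, 0.029]]
[-0.222 -0.054  0.026] [-0.191 -0.049  0.026]
[224.7 272.2] 17 [[-0.089, -0.083, 0.024], [-0.079, -0.079, 0.026], [-0.076, -0.065, 0.028]]
[-0.086 -0.082  0.026] [-0.078 -0.075  0.026]
[224.2 289.9] 25 [[-0.085, -0.048, 0.025], [-0.079, -0.033, 0.027], [-0.077, -0.029, 0.029]]
[-0.084 -0.03   0.027] [-0.078 -0.037  0.027]
```

```bash
python3 -m handwheel '[{"dx":-1.5,"dy":0.5,"dz":6.5,"wx":0,"wy":0,"wz":0,"hand":0},{"dx":-1.5,"dy":0.5,"dz":6.5,"wx":0,"wy":0,"wz":0,"hand":0},{"dx":-18,"dy":0.5,"dz":2.5,"wx":0,"wy":0,"wz":0,"hand":0},{"dx":-34,"dy":0.5,"dz":-1.5,"wx":0,"wy":0,"wz":0,"hand":0},{"dx":-50,"dy":0.5,"dz":-5.5,"wx":0,"wy":0,"wz":0,"hand":0},{"dx":-66,"dy":0.5,"dz":-9.5,"wx":0,"wy":0,"wz":0,"hand":0},{"dx":-82,"dy":0.5,"dz":-13.5,"wx":0,"wy":0,"wz":0,"hand":0},{"dx":-98,"dy":0.5,"dz":-17.5,"wx":0,"wy":0,"wz":0,"hand":0},{"dx":-115,"dy":0.5,"dz":-22,"wx":0,"wy":0,"wz":0,"hand":0},{"dx":-115,"dy":0.5,"dz":-22,"wx":0,"wy":0,"wz":0,"hand":0},{"dx":-115,"dy":0.5,"dz":-22,"wx":0,"wy":0,"wz":0,"hand":0}]'
python3 - <<'E'
from h import *
st()
s=snap('side','side6')
cv2.imwrite('pics/c6.png',cv2.resize(s['frame'][190:384,90:340,::-1],(750,582)))
E
```

```text
t: 11.12
tool_pos: [0.5421, 0.2001, 0.1151]
ee_rot: [180.0, -13.9, -160.3]
force: [1.7, 0.8, -6.6]
finger_gap: 0.0117
grasp_force: 30.0
{'t': 11.117, 'tool_pos': [0.542, 0.2, 0.115], 'ee_rot': [179.986, -13.916, -160.299], 'qpos': [1.873, 43.949, -43.768, 104.015, 29.023, 59.551, 54.524], 'force': [1.703, 0.807, -6.632], 'finger_gap': 0.012, 'grasp_force': 29.999}
```

View pics/c6.png

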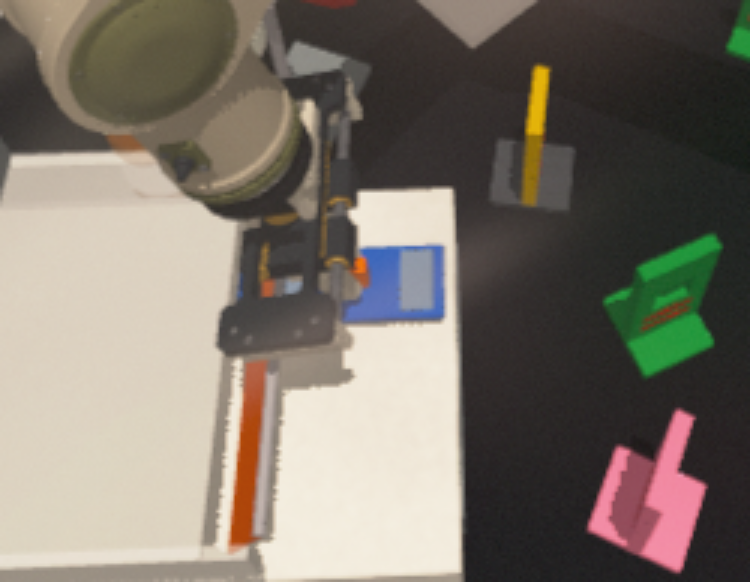

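The crop shows the tongue through the flap, the tail at (420,283) on the apron and the fin held by the fingers, with the flap tilted inward at (250,455). I'll release, lift straight up, then get the wrist over to a forward-tilted push posture.

```bash
python3 -m handwheel '[{"dx":0,"dy":0,"dz":0,"wx":0,"wy":0,"wz":0,"hand":36},{"dx":0,"dy":0,"dz":0,"wx":0,"wy":0,"wz":0,"hand":36},{"dx":0,"dy":0,"dz":0,"wx":0,"wy":0,"wz":0,"hand":36},{"dx":0,"dy":0,"dz":0,"wx":0,"wy":0,"wz":0,"hand":36},{"dx":7,"dy":0,"dz":-29,"wx":0,"wy":0,"wz":0,"hand":36},{"dx":14,"dy":0,"dz":-58,"wx":0,"wy":0,"wz":0,"hand":36},{"dx":22,"dy":0,"dz":-87,"wx":0,"wy":0,"wz":0,"hand":36},{"dx":30,"dy":0,"dz":-120,"wx":0,"wy":0,"wz":0,"hand":36},{"dx":40,"dy":0,"dz":-160,"wx":0,"wy":0,"wz":0,"hand":36},{"dx":50,"dy":0,"dz":-200,"wx":0,"wy":0,"wz":0,"hand":36},{"dx":50,"dy":0,"dz":-200,"wx":0,"wy":0,"wz":0,"hand":36},{"dx":50,"dy":0,"dz":-200,"wx":0,"wy":0,"wz":0,"hand":36}]'
python3 - <<'E'
from h import *
st()
s=snap('side','side7')
go(([.54,.20,.36],PY,30),([.54,.20,.36],PY,50))
a=np.radians(PY);M=np.array([[np.cos(a),-np.sin(a),0],[np.sin(a),np.cos(a),0],[0,0,1]])
for c,p in blobs(s,(95,80,50),(125,255,255),.09,.15,10): 
    q=(p-PORT)@M
    if q[:,1].mean()>-.3: print(c,len(p),np.percentile(q,[2,50,98],axis=0).round(3).tolist())
E
```

```text
t: 12.17
tool_pos: [0.5417, 0.2006, 0.3243]
ee_rot: [-180.0, -13.7, -160.3]
force: [-0.2, -0.4, -0.3]
finger_gap: 0.0361
grasp_force: 0.0
{'t': 12.167, 'tool_pos': [0.542, 0.201, 0.324], 'ee_rot': [-179.978, -13.683, -160.284], 'qpos': [5.865, 31.863, -49.694, 92.681, 18.946, 79.618, 62.061], 'force': [-0.183, -0.357, -0.275], 'finger_gap': 0.036, 'grasp_force': 0.0}
{'dx': 10.1, 'dy': 0.6, 'dz': -36.3, 'wx': -0.0, 'wy': -43.9, 'wz': 0.0} rows>= 6.1
{'dx': 0.0, 'dy': 0.0, 'dz': 0.0, 'wx': 0.0, 'wy': -20.0, 'wz': 0.0} rows>= 2.8
[215.7 285.3] 581 [[-0.107, -0.08, 0.017], [-0.061, -0.045, 0.02], [-0.018, -0.027, 0.023]]
[170.7 286.4] 43 [[0.033, -0.08, 0.014], [0.038, -0.052, 0.017], [0.04, -0.028, 0.019]]
```

```bash
python3 -m handwheel '[{"dx":2,"dy":0,"dz":-6,"wx":0,"wy":-6,"wz":0,"hand":36},{"dx":4,"dy":0,"dz":-12,"wx":0,"wy":-12,"wz":0,"hand":36},{"dx":6,"dy":0,"dz":-18,"wx":0,"wy":-18,"wz":0,"hand":36},{"dx":7,"dy":0,"dz":-24,"wx":0,"wy":-24,"wz":0,"hand":36},{"dx":8,"dy":0,"dz":-30,"wx":0,"wy":-30,"wz":0,"hand":36},{"dx":10,"dy":0,"dz":-36,"wx":0,"wy":-37,"wz":0,"hand":36},{"dx":10,"dy":0,"dz":-36,"wx":0,"wy":-44,"wz":0,"hand":36},{"dx":10,"dy":0,"dz":-36,"wx":0,"wy":-50,"wz":0,"hand":36},{"dx":10,"dy":0,"dz":-36,"wx":0,"wy":-57,"wz":0,"hand":36},{"dx":10,"dy":0,"dz":-36,"wx":0,"wy":-64,"wz":0,"hand":36},{"dx":10,"dy":0,"dz":-36,"wx":0,"wy":-64,"wz":0,"hand":36},{"dx":10,"dy":0,"dz":-36,"wx":0,"wy":-64,"wz":0,"hand":36}]'
python3 - <<'E'
from h import *
st()
s=dict(np.load('pics/side7.npz'))
a=np.radians(PY);M=np.array([[np.cos(a),-np.sin(a),0],[np.sin(a),np.cos(a),0],[0,0,1]])
q=(pts(s)-PORT)@M; m=(abs(q[...,1]+.07)<.008)
for x in np.arange(-.125,.05,.01):
    k=m&(abs(q[...,0]-x)<.004); print(round(x,3),k.sum(),np.median(q[k][:,2]).round(4) if k.any() else None,end='; ')
E
```

```text
t: 13.22
tool_pos: [0.5494, 0.1852, 0.3584]
ee_rot: [-176.8, 42.7, -160.4]
force: [0.1, 0.3, 1.1]
finger_gap: 0.0362
grasp_force: 0.0
{'t': 13.217, 'tool_pos': [0.549, 0.185, 0.358], 'ee_rot': [-176.803, 42.736, -160.352], 'qpos': [5.164, 6.099, -38.14, 131.325, 83.056, 14.966, -0.093], 'force': [0.072, 0.276, 1.07], 'finger_gap': 0.036, 'grasp_force': 0.0}
-0.125 21 -0.0904; -0.115 18 -0.0017; -0.105 21 0.0211; -0.095 39 0.0231; -0.085 183 0.6029; -0.075 309 0.5993; -0.065 271 0.5924; -0.055 97 0.5668; -0.045 110 0.3387; -0.035 177 0.3586; -0.025 51 0.4464; -0.015 45 0.4819; -0.005 23 0.0203; 0.005 37 0.0569; 0.015 18 0.0448; 0.025 16 0.029; 0.035 76 0.0704; 0.045 88 0.6053;
```

```bash
python3 -m handwheel '[{"dx":0,"dy":0,"dz":0,"wx":0,"wy":0,"wz":0,"hand":36},{"dx":0,"dy":0,"dz":0,"wx":0,"wy":0,"wz":0,"hand":36},{"dx":0,"dy":0,"dz":0,"wx":0,"wy":0,"wz":0,"hand":36}]'
python3 - <<'E'
from h import *
st(); go((port(-.2,-.055,.25),PY,50)); go(([.54,.2,.36],PY,50))
E
```

```text
t: 13.47
tool_pos: [0.5503, 0.1854, 0.3592]
ee_rot: [-176.8, 42.7, -160.4]
force: [0.5, 0.5, 1.4]
finger_gap: 0.0355
grasp_force: 0.0
{'t': 13.467, 'tool_pos': [0.55, 0.185, 0.359], 'ee_rot': [-176.823, 42.675, -160.399], 'qpos': [5.325, 6.123, -38.289, 131.116, 82.11, 15.014, 0.868], 'force': [0.496, 0.538, 1.425], 'finger_gap': 0.036, 'grasp_force': 0.0}
{'dx': 131.8, 'dy': 10.7, 'dz': -96.1, 'wx': -3.2, 'wy': -7.3, 'wz': 0.1} rows>= 3.9
{'dx': 3.0, 'dy': 17.0, 'dz': -4.8, 'wx': -3.2, 'wy': -7.3, 'wz': 0.1} rows>= 1.1
```

```bash
python3 -m handwheel '[{"dx":3,"dy":17,"dz":-5,"wx":-3,"wy":-7,"wz":0,"hand":36},{"dx":3,"dy":17,"dz":-5,"wx":-3,"wy":-7,"wz":0,"hand":36},{"dx":3,"dy":17,"dz":-5,"wx":-3,"wy":-7,"wz":0,"hand":36},{"dx":3,"dy":17,"dz":-5,"wx":-3,"wy":-7,"wz":0,"hand":36},{"dx":3,"dy":17,"dz":-5,"wx":-3,"wy":-7,"wz":0,"hand":36},{"dx":3,"dy":17,"dz":-5,"wx":-3,"wy":-7,"wz":0,"hand":36}]'
python3 - <<'E'
from h import *
st(); go(([.54,.2,.36],PY,50),(port(-.16,-.055,.2),PY,50));
E
```

```text
t: 13.97
tool_pos: [0.54, 0.1994, 0.3602]
ee_rot: [-179.5, 49.7, -160.1]
force: [-0.2, -0.0, 0.2]
finger_gap: 0.0362
grasp_force: 0.0
{'t': 13.967, 'tool_pos': [0.54, 0.199, 0.36], 'ee_rot': [-179.529, 49.716, -160.087], 'qpos': [12.179, 6.92, -46.757, 136.602, 125.878, 18.297, -42.868], 'force': [-0.183, -0.03, 0.187], 'finger_gap': 0.036, 'grasp_force': 0.0}
{'dx': 0.0, 'dy': 0.6, 'dz': 0.3, 'wx': -0.3, 'wy': -0.3, 'wz': 0.1} rows>= 0.1
{'dx': 128.7, 'dy': -0.9, 'dz': -44.4, 'wx': 0.0, 'wy': 0.0, 'wz': 0.0} rows>= 3.3
```

```bash
python3 -m handwheel '[{"dx":26,"dy":0,"dz":-9,"wx":0,"wy":0,"wz":0,"hand":22},{"dx":52,"dy":0,"dz":-18,"wx":0,"wy":0,"wz":0,"hand":22},{"dx":78,"dy":0,"dz":-27,"wx":0,"wy":0,"wz":0,"hand":22},{"dx":104,"dy":0,"dz":-36,"wx":0,"wy":0,"wz":0,"hand":22},{"dx":129,"dy":0,"dz":-44,"wx":0,"wy":0,"wz":0,"hand":22},{"dx":129,"dy":0,"dz":-44,"wx":0,"wy":0,"wz":0,"hand":22},{"dx":129,"dy":0,"dz":-44,"wx":0,"wy":0,"wz":0,"hand":22}]'
python3 - <<'E'
from h import *
st(); go((port(-.14,-.048,.012),PY,50)); 
show('tag',blobs(snap('side','side8'),(20,150,80),(32,255,255),.03,.3))
E
```

```text
t: 14.55
tool_pos: [0.4546, 0.1689, 0.3202]
ee_rot: [-179.4, 47.8, -160.2]
force: [-0.1, 0.6, -0.1]
finger_gap: 0.022
grasp_force: 0.0
{'t': 14.55, 'tool_pos': [0.455, 0.169, 0.32], 'ee_rot': [-179.437, 47.809, -160.191], 'qpos': [35.75, 7.049, -74.096, 146.608, 129.437, 24.56, -49.604], 'force': [-0.136, 0.616, -0.101], 'finger_gap': 0.022, 'grasp_force': 0.0}
{'dx': 165.6, 'dy': 8.0, 'dz': 142.1, 'wx': -0.5, 'wy': -2.2, 'wz': 0.1} rows>= 5.2
tag [269.5 221.1] 22 med [0.454 0.014 0.128] mean [0.454 0.015 0.128] z [0.125 0.131] ax 65.6 ext [0.019 0.009]
tag [266.8 247. ] 62 med [0.447 0.051 0.069] mean [0.448 0.051 0.068] z [0.032 0.102] ax -170.8 ext [0.011 0.004]
```

Joints 3 and 4 hit their limits this close in at 50°. I'll push in two stages: near-vertical fingers move the tail from -107 mm to about -27 mm, then the tilted tool finishes, where the reach allows the tilt.

Run:
```python
from h import *
go((port(-.145,-.048,.15),PY,5),(port(-.145,-.048,.009),PY,5),(port(-.035,-.050,.009),PY,5));
```

```text
{'dx': 67.2, 'dy': 5.9, 'dz': 45.6, 'wx': -0.4, 'wy': 42.9, 'wz': 0.0} rows>= 6.0
{'dx': 12.3, 'dy': 0.0, 'dz': 140.5, 'wx': 0.0, 'wy': 0.0, 'wz': 0.0} rows>= 3.4
{'dx': -109.6, 'dy': -2.0, 'dz': 9.6, 'wx': 0.0, 'wy': 0.0, 'wz': 0.0} rows>= 2.6
```

```bash
python3 -m handwheel '[{"dx":10,"dy":1,"dz":7,"wx":0,"wy":6,"wz":0,"hand":22},{"dx":20,"dy":2,"dz":13,"wx":0,"wy":12,"wz":0,"hand":22},{"dx":30,"dy":3,"dz":20,"wx":0,"wy":18,"wz":0,"hand":22},{"dx":40,"dy":4,"dz":27,"wx":0,"wy":24,"wz":0,"hand":22},{"dx":50,"dy":5,"dz":34,"wx":0,"wy":30,"wz":0,"hand":22},{"dx":60,"dy":6,"dz":40,"wx":0,"wy":36,"wz":0,"hand":22},{"dx":67,"dy":6,"dz":46,"wx":0,"wy":43,"wz":0,"hand":22},{"dx":67,"dy":6,"dz":46,"wx":0,"wy":43,"wz":0,"hand":22},{"dx":67,"dy":6,"dz":46,"wx":0,"wy":43,"wz":0,"hand":22},{"dx":67,"dy":6,"dz":46,"wx":0,"wy":43,"wz":0,"hand":22},{"dx":67,"dy":6,"dz":46,"wx":0,"wy":43,"wz":0,"hand":22},{"dx":67,"dy":6,"dz":46,"wx":0,"wy":43,"wz":0,"hand":22}]'
python3 - <<'E'
from h import *
st(); go((port(-.145,-.048,.15),PY,5),(port(-.145,-.048,.009),PY,5)); go((port(-.145,-.048,.009),PY,5))
E
```

```text
t: 15.6
tool_pos: [0.4418, 0.1737, 0.2388]
ee_rot: [-179.8, 4.8, -160.3]
force: [-1.1, -0.6, -0.6]
finger_gap: 0.022
grasp_force: 0.0
{'t': 15.6, 'tool_pos': [0.442, 0.174, 0.239], 'ee_rot': [-179.816, 4.818, -160.258], 'qpos': [19.934, 24.947, -65.423, 122.944, 34.705, 46.931, 43.034], 'force': [-1.077, -0.593, -0.554], 'finger_gap': 0.022, 'grasp_force': 0.0}
{'dx': 0.4, 'dy': -2.3, 'dz': -1.3, 'wx': -0.2, 'wy': -0.2, 'wz': 0.0} rows>= 0.1
{'dx': 12.3, 'dy': 0.0, 'dz': 140.5, 'wx': 0.0, 'wy': 0.0, 'wz': 0.0} rows>= 3.4
{'dx': 12.2, 'dy': -1.8, 'dz': 139.2, 'wx': -0.2, 'wy': -0.2, 'wz': 0.0} rows>= 3.4
```

```bash
python3 -m handwheel '[{"dx":3,"dy":-1,"dz":35,"wx":0,"wy":0,"wz":0,"hand":22},{"dx":6,"dy":-2,"dz":70,"wx":0,"wy":0,"wz":0,"hand":22},{"dx":9,"dy":-2,"dz":105,"wx":0,"wy":0,"wz":0,"hand":22},{"dx":11,"dy":-2,"dz":128,"wx":0,"wy":0,"wz":0,"hand":22},{"dx":12,"dy":-2,"dz":139,"wx":0,"wy":0,"wz":0,"hand":22},{"dx":12,"dy":-2,"dz":139,"wx":0,"wy":0,"wz":0,"hand":22},{"dx":12,"dy":-2,"dz":139,"wx":0,"wy":0,"wz":0,"hand":22}]'
python3 -m handwheel '[{"dx":-10,"dy":0,"dz":1,"wx":0,"wy":0,"wz":0,"hand":22},{"dx":-20,"dy":0,"dz":2,"wx":0,"wy":0,"wz":0,"hand":22},{"dx":-30,"dy":-0.5,"dz":3,"wx":0,"wy":0,"wz":0,"hand":22},{"dx":-40,"dy":-0.5,"dz":3.5,"wx":0,"wy":0,"wz":0,"hand":22},{"dx":-50,"dy":-1,"dz":4,"wx":0,"wy":0,"wz":0,"hand":22},{"dx":-60,"dy":-1,"dz":5,"wx":0,"wy":0,"wz":0,"hand":22},{"dx":-70,"dy":-1,"dz":6,"wx":0,"wy":0,"wz":0,"hand":22},{"dx":-80,"dy":-1.5,"dz":7,"wx":0,"wy":0,"wz":0,"hand":22},{"dx":-90,"dy":-1.5,"dz":8,"wx":0,"wy":0,"wz":0,"hand":22},{"dx":-100,"dy":-2,"dz":9,"wx":0,"wy":0,"wz":0,"hand":22},{"dx":-108,"dy":-2,"dz":9.5,"wx":0,"wy":0,"wz":0,"hand":22},{"dx":-108,"dy":-2,"dz":9.5,"wx":0,"wy":0,"wz":0,"hand":22}]'
python3 - <<'E'
from h import *
st(); 
s=snap('side','side9')
cv2.imwrite('pics/c9.png',cv2.resize(s['frame'][190:384,60:310,::-1],(750,582)))
go((port(-.035,-.05,.009),PY,5))
go((port(-.07,-.05,.05),PY,5),(port(-.07,-.05,.20),PY,45),(port(-.07,-.05,.05),PY,45));
E
```

```text
t: 16.18
tool_pos: [0.4411, 0.1696, 0.1002]
ee_rot: [-179.7, 4.8, -160.2]
force: [0.6, 0.9, -0.1]
finger_gap: 0.0221
grasp_force: 0.0
t: 17.18
tool_pos: [0.5474, 0.2043, 0.0995]
ee_rot: [-179.7, 4.9, -160.5]
force: [-0.7, 0.2, -0.0]
finger_gap: 0.0221
grasp_force: 0.0
{'t': 17.183, 'tool_pos': [0.547, 0.204, 0.1], 'ee_rot': [-179.738, 4.91, -160.453], 'qpos': [6.068, 40.81, -49.424, 117.841, 52.822, 40.617, 31.873], 'force': [-0.679, 0.228, -0.018], 'finger_gap': 0.022, 'grasp_force': 0.0}
{'dx': -0.9, 'dy': 2.4, 'dz': 0.6, 'wx': -0.3, 'wy': -0.1, 'wz': -0.1} rows>= 0.1
{'dx': 30.5, 'dy': 2.1, 'dz': -43.3, 'wx': -0.3, 'wy': -0.1, 'wz': -0.1} rows>= 1.3
{'dx': -13.1, 'dy': -0.0, 'dz': -149.4, 'wx': 0.0, 'wy': -40.0, 'wz': 0.0} rows>= 5.6
{'dx': 106.1, 'dy': 0.0, 'dz': 106.1, 'wx': 0.0, 'wy': 0.0, 'wz': 0.0} rows>= 3.6
```

View pics/c9.png

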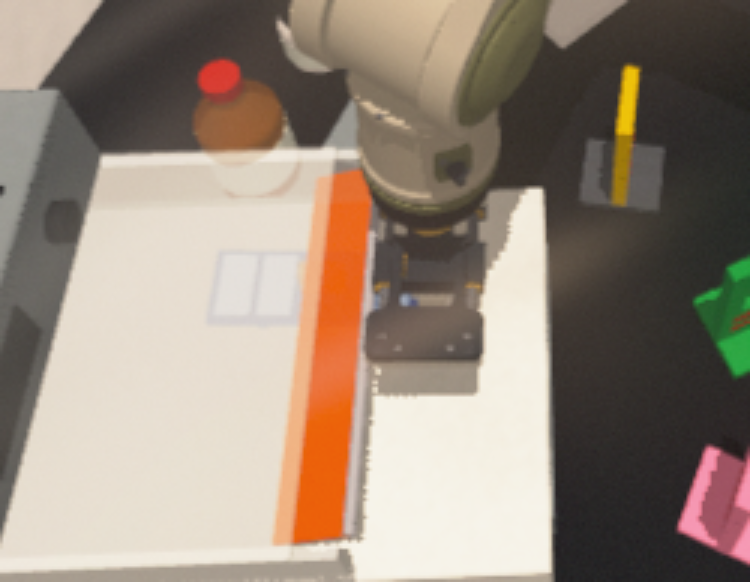

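The crop shows the carrier going in straight, with the tongue visible through the roof at (255,287), the flap tilted in, and the fingers at the tail. Next I back off, tilt to 45–50° and finish the push.

```bash
python3 -m handwheel '[{"dx":15,"dy":1,"dz":-20,"wx":0,"wy":0,"wz":0,"hand":22},{"dx":30,"dy":2,"dz":-43,"wx":0,"wy":0,"wz":0,"hand":22},{"dx":28,"dy":2,"dz":-65,"wx":0,"wy":-6,"wz":0,"hand":22},{"dx":26,"dy":2,"dz":-90,"wx":0,"wy":-12,"wz":0,"hand":22},{"dx":24,"dy":2,"dz":-115,"wx":0,"wy":-18,"wz":0,"hand":22},{"dx":22,"dy":2,"dz":-140,"wx":0,"wy":-24,"wz":0,"hand":22},{"dx":20,"dy":2,"dz":-165,"wx":0,"wy":-30,"wz":0,"hand":22},{"dx":17,"dy":2,"dz":-192,"wx":0,"wy":-36,"wz":0,"hand":22},{"dx":17,"dy":2,"dz":-192,"wx":0,"wy":-40,"wz":0,"hand":22},{"dx":17,"dy":2,"dz":-192,"wx":0,"wy":-45,"wz":0,"hand":22},{"dx":17,"dy":2,"dz":-192,"wx":0,"wy":-45,"wz":0,"hand":22},{"dx":17,"dy":2,"dz":-192,"wx":0,"wy":-45,"wz":0,"hand":22}]'
python3 - <<'E'
from h import *
st(); 
go((port(-.06,-.05,.15),PY,47)); go((port(-.06,-.05,.03),PY,47));
E
```

```text
t: 18.23
tool_pos: [0.5116, 0.1957, 0.2901]
ee_rot: [-179.6, 50.1, -160.0]
force: [-0.8, -1.8, -1.0]
finger_gap: 0.0223
grasp_force: 0.0
{'t': 18.233, 'tool_pos': [0.512, 0.196, 0.29], 'ee_rot': [-179.617, 50.121, -159.973], 'qpos': [13.67, 17.199, -57.723, 145.422, 131.751, 37.539, -51.539], 'force': [-0.767, -1.75, -0.977], 'finger_gap': 0.022, 'grasp_force': 0.0}
{'dx': 31.1, 'dy': -1.3, 'dz': 40.9, 'wx': -0.1, 'wy': 3.1, 'wz': 0.2} rows>= 1.2
{'dx': 123.2, 'dy': -0.7, 'dz': 117.8, 'wx': -0.1, 'wy': 3.1, 'wz': 0.2} rows>= 4.1
```

```bash
python3 -m handwheel '[{"dx":15,"dy":0,"dz":22,"wx":0,"wy":1,"wz":0,"hand":22},{"dx":30,"dy":-1,"dz":43,"wx":0,"wy":2,"wz":0,"hand":22},{"dx":60,"dy":-1,"dz":67,"wx":0,"wy":3,"wz":0,"hand":22},{"dx":90,"dy":-1,"dz":92,"wx":0,"wy":3,"wz":0,"hand":22},{"dx":123,"dy":-1,"dz":118,"wx":0,"wy":3,"wz":0,"hand":22},{"dx":123,"dy":-1,"dz":118,"wx":0,"wy":3,"wz":0,"hand":22},{"dx":123,"dy":-1,"dz":118,"wx":0,"wy":3,"wz":0,"hand":22}]'
python3 - <<'E'
from h import *
st(); 
go((port(-.06,-.05,.013),PY,47),(port(.03,-.051,.013),PY,47))
go((port(-.06,-.05,.013),PY,47))
go((port(.03,-.051,.013),PY,47));
E
```

```text
t: 18.82
tool_pos: [0.5465, 0.2058, 0.1148]
ee_rot: [180.0, 44.7, -160.6]
force: [0.3, -0.6, -0.1]
finger_gap: 0.0221
grasp_force: 0.0
{'t': 18.817, 'tool_pos': [0.547, 0.206, 0.115], 'ee_rot': [179.976, 44.734, -160.64], 'qpos': [13.274, 57.312, -73.977, 146.638, 126.719, 75.873, -36.467], 'force': [0.296, -0.61, -0.132], 'finger_gap': 0.022, 'grasp_force': 0.0}
{'dx': 25.9, 'dy': 0.7, 'dz': -9.1, 'wx': -0.2, 'wy': -2.3, 'wz': -0.2} rows>= 0.7
{'dx': -61.4, 'dy': -1.0, 'dz': 65.8, 'wx': 0.0, 'wy': 0.0, 'wz': 0.0} rows>= 2.2
{'dx': 25.9, 'dy': 0.7, 'dz': -9.1, 'wx': -0.2, 'wy': -2.3, 'wz': -0.2} rows>= 0.7
{'dx': -38.0, 'dy': 0.2, 'dz': 54.2, 'wx': -0.2, 'wy': -2.3, 'wz': -0.2} rows>= 1.6
```

```bash
python3 -m handwheel '[{"dx":4,"dy":0,"dz":4,"wx":0,"wy":0,"wz":0,"hand":22},{"dx":9,"dy":0,"dz":8,"wx":0,"wy":-1,"wz":0,"hand":22},{"dx":9,"dy":0,"dz":8,"wx":0,"wy":-2,"wz":0,"hand":22},{"dx":3,"dy":0,"dz":15,"wx":0,"wy":-2,"wz":0,"hand":22},{"dx":-4,"dy":0,"dz":21,"wx":0,"wy":-2,"wz":0,"hand":22},{"dx":-10,"dy":0,"dz":28,"wx":0,"wy":-2,"wz":0,"hand":22},{"dx":-17,"dy":0,"dz":35,"wx":0,"wy":-2,"wz":0,"hand":22},{"dx":-23,"dy":0,"dz":41,"wx":0,"wy":-2,"wz":0,"hand":22},{"dx":-29,"dy":0,"dz":47,"wx":0,"wy":-2,"wz":0,"hand":22},{"dx":-34,"dy":0,"dz":51,"wx":0,"wy":-2,"wz":0,"hand":22},{"dx":-34,"dy":0,"dz":51,"wx":0,"wy":-2,"wz":0,"hand":22}]'
python3 - <<'E'
from h import *
st(); s=snap('side','side10')
cv2.imwrite('pics/c10.png',cv2.resize(s['frame'][190:384,60:310,::-1],(750,582)))
go((port(.025,-.051,.013),PY,47));
E
```

```text
t: 19.73
tool_pos: [0.6065, 0.2265, 0.1138]
ee_rot: [-179.5, 47.6, -160.2]
force: [-0.5, -1.0, -0.4]
finger_gap: 0.0217
grasp_force: 0.4
{'t': 19.733, 'tool_pos': [0.607, 0.227, 0.114], 'ee_rot': [-179.475, 47.648, -160.179], 'qpos': [14.775, 60.353, -73.112, 140.142, 130.717, 74.652, -30.161], 'force': [-0.489, -0.986, -0.37], 'finger_gap': 0.022, 'grasp_force': 0.353}
{'dx': 9.8, 'dy': 0.5, 'dz': 5.2, 'wx': -0.4, 'wy': 0.7, 'wz': 0.1} rows>= 0.3
```

View pics/c10.png

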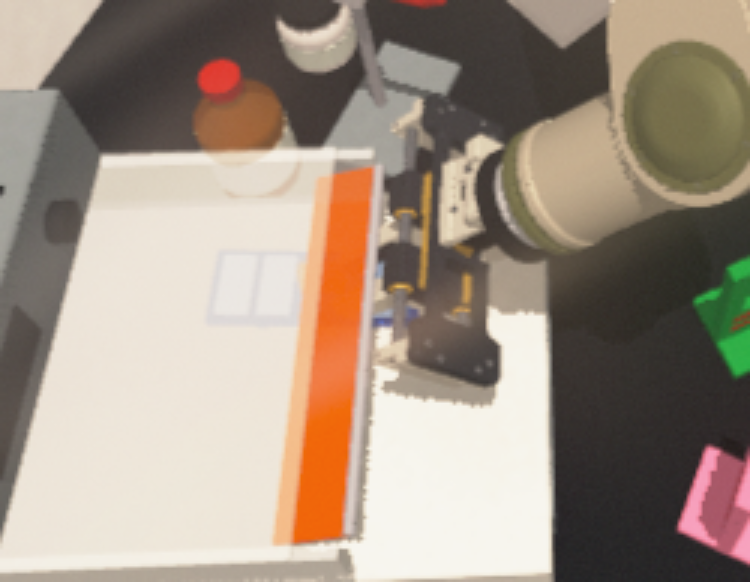

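The carrier has not moved: its tongue is still at (255,287). The tip sat 24 mm above the floor because joint limits kept it from going lower, so it slid over the tail and straddled the fin. I'll back off and come in with less tilt, at the right height.

```bash
python3 -m handwheel '[{"dx":0,"dy":0,"dz":-30,"wx":0,"wy":0,"wz":0,"hand":22},{"dx":0,"dy":0,"dz":-60,"wx":0,"wy":0,"wz":0,"hand":22},{"dx":0,"dy":0,"dz":-90,"wx":0,"wy":0,"wz":0,"hand":22},{"dx":0,"dy":0,"dz":-90,"wx":0,"wy":0,"wz":0,"hand":22}]'
python3 - <<'E'
from h import *
st(); go((port(-.045,-.051,.06),PY,33),(port(-.045,-.051,.011),PY,33));
E
```

```text
t: 20.12
tool_pos: [0.5443, 0.2056, 0.1787]
ee_rot: [-179.3, 47.8, -160.0]
force: [-0.4, -0.3, 0.2]
finger_gap: 0.022
grasp_force: 0.0
{'t': 20.117, 'tool_pos': [0.544, 0.206, 0.179], 'ee_rot': [-179.331, 47.837, -160.047], 'qpos': [14.66, 46.902, -74.175, 146.655, 124.912, 68.83, -38.694], 'force': [-0.353, -0.313, 0.248], 'finger_gap': 0.022, 'grasp_force': 0.0}
{'dx': 26.4, 'dy': -0.6, 'dz': 13.6, 'wx': -0.5, 'wy': 14.8, 'wz': 0.1} rows>= 2.1
{'dx': 26.7, 'dy': 0.0, 'dz': 41.1, 'wx': 0.0, 'wy': 0.0, 'wz': 0.0} rows>= 1.2
```

```bash
python3 -m handwheel '[{"dx":9,"dy":0,"dz":5,"wx":0,"wy":5,"wz":0,"hand":22},{"dx":18,"dy":-0.5,"dz":10,"wx":0,"wy":10,"wz":0,"hand":22},{"dx":26,"dy":-0.5,"dz":14,"wx":-0.5,"wy":15,"wz":0,"hand":22},{"dx":26,"dy":-0.5,"dz":14,"wx":-0.5,"wy":15,"wz":0,"hand":22},{"dx":26,"dy":-0.5,"dz":14,"wx":-0.5,"wy":15,"wz":0,"hand":22},{"dx":26,"dy":-0.5,"dz":14,"wx":-0.5,"wy":15,"wz":0,"hand":22}]'
python3 - <<'E'
from h import *
st(); go((port(-.045,-.051,.011),PY,33));
E
```

```text
t: 20.62
tool_pos: [0.537, 0.2021, 0.1459]
ee_rot: [-180.0, 32.6, -160.1]
force: [0.2, -0.1, -1.3]
finger_gap: 0.022
grasp_force: 0.0
{'t': 20.617, 'tool_pos': [0.537, 0.202, 0.146], 'ee_rot': [-179.977, 32.636, -160.103], 'qpos': [17.261, 43.476, -71.105, 137.98, 107.464, 50.691, -21.735], 'force': [0.155, -0.105, -1.34], 'finger_gap': 0.022, 'grasp_force': 0.0}
{'dx': 23.9, 'dy': 0.1, 'dz': 38.0, 'wx': 0.1, 'wy': -0.4, 'wz': 0.2} rows>= 1.1
```

```bash
python3 -m handwheel '[{"dx":8,"dy":0,"dz":12,"wx":0,"wy":0,"wz":0,"hand":22},{"dx":16,"dy":0,"dz":25,"wx":0,"wy":0,"wz":0,"hand":22},{"dx":24,"dy":0,"dz":38,"wx":0,"wy":0,"wz":0,"hand":22},{"dx":24,"dy":0,"dz":38,"wx":0,"wy":0,"wz":0,"hand":22},{"dx":24,"dy":0,"dz":38,"wx":0,"wy":0,"wz":0,"hand":22}]'
python3 - <<'E'
from h import *
st(); go((port(.0,-.051,.011),PY,42),(port(.026,-.051,.011),PY,48)); go((port(.026,-.051,.011),PY,48))
E
```

```text
t: 21.03
tool_pos: [0.5363, 0.2029, 0.1002]
ee_rot: [179.9, 32.4, -160.1]
force: [-0.5, -0.3, -0.4]
finger_gap: 0.0216
grasp_force: 0.0
{'t': 21.033, 'tool_pos': [0.536, 0.203, 0.1], 'ee_rot': [179.898, 32.449, -160.084], 'qpos': [14.521, 49.712, -68.91, 139.762, 114.02, 56.0, -26.741], 'force': [-0.485, -0.333, -0.412], 'finger_gap': 0.022, 'grasp_force': 0.0}
{'dx': -39.0, 'dy': -1.1, 'dz': 23.9, 'wx': 0.2, 'wy': -9.6, 'wz': 0.2} rows>= 1.3
{'dx': -19.3, 'dy': -0.0, 'dz': 17.4, 'wx': -0.0, 'wy': -6.0, 'wz': 0.0} rows>= 0.8
{'dx': -61.0, 'dy': -1.2, 'dz': 37.8, 'wx': 0.2, 'wy': -15.6, 'wz': 0.2} rows>= 2.2
```

```bash
python3 -m handwheel '[{"dx":-8,"dy":0,"dz":5,"wx":0,"wy":-2,"wz":0,"hand":22},{"dx":-16,"dy":0,"dz":10,"wx":0,"wy":-4,"wz":0,"hand":22},{"dx":-24,"dy":-0.5,"dz":15,"wx":0,"wy":-6,"wz":0,"hand":22},{"dx":-32,"dy":-1,"dz":20,"wx":0,"wy":-8,"wz":0,"hand":22},{"dx":-40,"dy":-1,"dz":24.5,"wx":0,"wy":-10,"wz":0,"hand":22},{"dx":-47,"dy":-1,"dz":29,"wx":0,"wy":-12,"wz":0,"hand":22},{"dx":-54,"dy":-1,"dz":33.5,"wx":0,"wy":-14,"wz":0,"hand":22},{"dx":-61,"dy":-1,"dz":38,"wx":0,"wy":-16,"wz":0,"hand":22},{"dx":-61,"dy":-1,"dz":38,"wx":0,"wy":-16,"wz":0,"hand":22},{"dx":-61,"dy":-1,"dz":38,"wx":0,"wy":-16,"wz":0,"hand":22}]'
python3 - <<'E'
from h import *
st(); s=snap('side','side11')
cv2.imwrite('pics/c11.png',cv2.resize(s['frame'][190:384,60:310,::-1],(500,388)))
go((port(.026,-.051,.011),PY,48));
E
```

```text
t: 21.87
tool_pos: [0.6054, 0.2265, 0.1029]
ee_rot: [179.9, 48.6, -160.2]
force: [-0.5, -0.0, 0.9]
finger_gap: 0.0219
grasp_force: 0.8
{'t': 21.867, 'tool_pos': [0.605, 0.226, 0.103], 'ee_rot': [179.901, 48.593, -160.17], 'qpos': [12.456, 58.739, -66.982, 141.17, 135.814, 72.724, -35.737], 'force': [-0.488, -0.005, 0.943], 'finger_gap': 0.022, 'grasp_force': 0.756}
{'dx': 2.1, 'dy': 0.3, 'dz': 0.3, 'wx': 0.2, 'wy': 0.6, 'wz': 0.1} rows>= 0.1
```

View pics/c11.png

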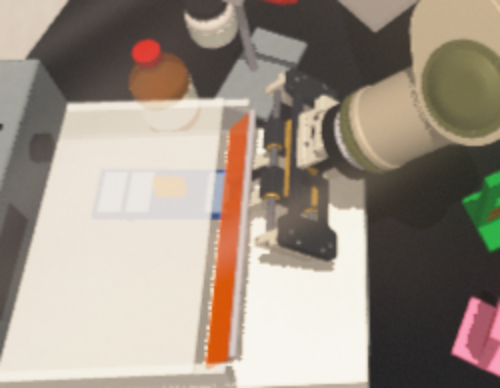

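The carrier is inside, its fin past the flap at (170,186) and seen straight through the roof. The flap rests only on the fingers at (230,240). I'll withdraw along the tool axis, check that it closes, and head for carrier B.

```bash
python3 -m handwheel '[{"dx":0,"dy":0,"dz":-20,"wx":0,"wy":0,"wz":0,"hand":22},{"dx":0,"dy":0,"dz":-40,"wx":0,"wy":0,"wz":0,"hand":22},{"dx":0,"dy":0,"dz":-70,"wx":0,"wy":0,"wz":0,"hand":22},{"dx":0,"dy":0,"dz":-110,"wx":0,"wy":0,"wz":0,"hand":22},{"dx":0,"dy":0,"dz":-150,"wx":0,"wy":0,"wz":0,"hand":40},{"dx":0,"dy":0,"dz":-150,"wx":0,"wy":0,"wz":0,"hand":40}]'
python3 - <<'E'
from h import *
st(); s=snap('side','side12')
a=np.radians(PY);M=np.array([[np.cos(a),-np.sin(a),0],[np.sin(a),np.cos(a),0],[0,0,1]])
for c,p in blobs(s,(0,120,80),(14,255,255),.09,.17,10): 
    q=(p-PORT)@M
    if abs(q[:,1].mean())<.15: print(c,len(p),np.percentile(q,[2,50,98],axis=0).round(3).tolist())
show('tag',blobs(s,(20,150,80),(32,255,255),.03,.3))
go(([.50,.06,.38],0,15),(grasp(B,14,.07),RH,14))
E
```

```text
t: 22.42
tool_pos: [0.5239, 0.1971, 0.2185]
ee_rot: [-179.8, 47.2, -160.1]
force: [0.3, -0.3, 0.5]
finger_gap: 0.0311
grasp_force: 0.0
{'t': 22.417, 'tool_pos': [0.524, 0.197, 0.218], 'ee_rot': [-179.841, 47.171, -160.055], 'qpos': [17.943, 37.241, -74.189, 146.696, 122.353, 58.253, -39.531], 'force': [0.293, -0.313, 0.537], 'finger_gap': 0.031, 'grasp_force': 0.0}
[186.8 275.8] 100 [[-0.001, -0.121, 0.025], [0.001, -0.063, 0.039], [0.001, -0.014, 0.063]]
[181.5 344.9] 167 [[-0.001, 0.016, 0.021], [0.001, 0.078, 0.038], [0.003, 0.123, 0.063]]
{'dx': -70.9, 'dy': -121.0, 'dz': -159.8, 'wx': 10.2, 'wy': 32.0, 'wz': 17.3} rows>= 5.3
{'dx': 28.4, 'dy': -378.6, 'dz': 165.3, 'wx': 7.4, 'wy': 1.0, 'wz': 28.6} rows>= 9.9
```

```bash
python3 -m handwheel '[{"dx":-12,"dy":-20,"dz":-27,"wx":1.5,"wy":5,"wz":3,"hand":45},{"dx":-24,"dy":-40,"dz":-54,"wx":3,"wy":10,"wz":6,"hand":45},{"dx":-36,"dy":-60,"dz":-80,"wx":5,"wy":16,"wz":9,"hand":45},{"dx":-48,"dy":-80,"dz":-107,"wx":7,"wy":21,"wz":12,"hand":45},{"dx":-60,"dy":-100,"dz":-134,"wx":8.5,"wy":27,"wz":15,"hand":45},{"dx":-71,"dy":-121,"dz":-160,"wx":10,"wy":32,"wz":17.3,"hand":45},{"dx":-71,"dy":-121,"dz":-160,"wx":10,"wy":32,"wz":17.3,"hand":45},{"dx":-71,"dy":-121,"dz":-160,"wx":10,"wy":32,"wz":17.3,"hand":45},{"dx":-71,"dy":-121,"dz":-160,"wx":10,"wy":32,"wz":17.3,"hand":45},{"dx":-71,"dy":-121,"dz":-160,"wx":10,"wy":32,"wz":17.3,"hand":45}]'
python3 - <<'E'
from h import *
st(); go((grasp(B,14,.07),RH,14))
E
```

```text
t: 23.3
tool_pos: [0.5002, 0.061, 0.3733]
ee_rot: [179.8, 14.7, -179.8]
force: [0.9, -1.0, 0.1]
finger_gap: 0.0449
grasp_force: 0.0
{'t': 23.3, 'tool_pos': [0.5, 0.061, 0.373], 'ee_rot': [179.78, 14.677, -179.77], 'qpos': [46.045, 11.542, -70.89, 115.238, 21.897, 49.042, 54.343], 'force': [0.912, -0.972, 0.123], 'finger_gap': 0.045, 'grasp_force': 0.0}
{'dx': 27.5, 'dy': -380.3, 'dz': 157.0, 'wx': 7.6, 'wy': 0.6, 'wz': 28.8} rows>= 9.9
```

```bash
python3 -m handwheel '[{"dx":3,"dy":-38,"dz":5,"wx":0.8,"wy":0,"wz":3,"hand":45},{"dx":6,"dy":-76,"dz":15,"wx":1.5,"wy":0,"wz":6,"hand":45},{"dx":9,"dy":-114,"dz":30,"wx":2,"wy":0,"wz":9,"hand":45},{"dx":12,"dy":-152,"dz":45,"wx":3,"wy":0,"wz":12,"hand":45},{"dx":15,"dy":-190,"dz":60,"wx":4,"wy":0,"wz":15,"hand":45},{"dx":18,"dy":-228,"dz":75,"wx":5,"wy":0,"wz":18,"hand":45},{"dx":21,"dy":-266,"dz":90,"wx":6,"wy":0,"wz":21,"hand":45},{"dx":24,"dy":-304,"dz":110,"wx":6.5,"wy":0,"wz":24,"hand":45},{"dx":26,"dy":-342,"dz":134,"wx":7,"wy":0.5,"wz":27,"hand":45},{"dx":27.5,"dy":-380,"dz":157,"wx":7.6,"wy":0.6,"wz":28.8,"hand":45},{"dx":27.5,"dy":-380,"dz":157,"wx":7.6,"wy":0.6,"wz":28.8,"hand":45},{"dx":27.5,"dy":-380,"dz":157,"wx":7.6,"wy":0.6,"wz":28.8,"hand":45}]'
python3 -m handwheel '[{"dx":0,"dy":0,"dz":0,"wx":0,"wy":0,"wz":0,"hand":45},{"dx":0,"dy":0,"dz":0,"wx":0,"wy":0,"wz":0,"hand":45}]'
python3 - <<'E'
from h import *
st(); go((grasp(B,14),RH,14))
s=snap('side','side13'); show('f',blobs(s,(0,120,80),(14,255,255),.13,.2,8,(230,80,320,160)))
E
```

```text
t: 24.3
tool_pos: [0.5164, -0.321, 0.2115]
ee_rot: [179.9, 14.2, 150.2]
force: [0.3, 0.5, -1.2]
finger_gap: 0.0451
grasp_force: 0.0
t: 24.47
tool_pos: [0.5181, -0.3175, 0.2149]
ee_rot: [179.9, 14.4, 150.5]
force: [-0.0, 0.6, 1.1]
finger_gap: 0.0449
grasp_force: 0.0
{'t': 24.467, 'tool_pos': [0.518, -0.318, 0.215], 'ee_rot': [179.905, 14.441, 150.491], 'qpos': [58.36, 27.528, -45.582, 116.916, 40.642, 34.86, 46.923], 'force': [-0.036, 0.589, 1.061], 'finger_gap': 0.045, 'grasp_force': 0.0}
{'dx': 2.8, 'dy': -2.4, 'dz': 71.4, 'wx': 0.1, 'wy': 0.4, 'wz': -0.0} rows>= 1.7
f [277.4 115.9] 88 med [ 0.527 -0.322  0.162] mean [ 0.527 -0.324  0.16 ] z [0.142 0.173] ax 146.3 ext [0.047 0.026]
```

```bash
python3 -m handwheel '[{"dx":1,"dy":-2,"dz":18,"wx":0,"wy":0,"wz":0,"hand":45},{"dx":1,"dy":-2,"dz":36,"wx":0,"wy":0,"wz":0,"hand":45},{"dx":1,"dy":-2,"dz":54,"wx":0,"wy":0,"wz":0,"hand":45},{"dx":1,"dy":-2,"dz":66,"wx":0,"wy":0,"wz":0,"hand":45},{"dx":1,"dy":-2,"dz":71,"wx":0,"wy":0,"wz":0,"hand":45},{"dx":1,"dy":-2,"dz":71,"wx":0,"wy":0,"wz":0,"hand":45},{"dx":1,"dy":-2,"dz":71,"wx":0,"wy":0,"wz":0,"hand":45}]'
python3 - <<'E'
from h import *
st();go((grasp(B,14),RH,14))
E
```

```text
t: 25.1
tool_pos: [0.5317, -0.3286, 0.1462]
ee_rot: [179.9, 14.5, 150.4]
force: [-0.1, -0.2, -0.2]
finger_gap: 0.0449
grasp_force: 0.0
{'t': 25.1, 'tool_pos': [0.532, -0.329, 0.146], 'ee_rot': [179.941, 14.473, 150.431], 'qpos': [52.352, 32.747, -37.832, 118.677, 49.968, 28.276, 38.634], 'force': [-0.05, -0.153, -0.186], 'finger_gap': 0.045, 'grasp_force': 0.0}
{'dx': 2.4, 'dy': 0.6, 'dz': 0.5, 'wx': 0.0, 'wy': 0.5, 'wz': -0.1} rows>= 0.1
```

```bash
python3 -m handwheel '[{"dx":1,"dy":0,"dz":0,"wx":0,"wy":0,"wz":0,"hand":0},{"dx":1,"dy":0,"dz":0,"wx":0,"wy":0,"wz":0,"hand":0},{"dx":1,"dy":0,"dz":0,"wx":0,"wy":0,"wz":0,"hand":0},{"dx":1,"dy":0,"dz":0,"wx":0,"wy":0,"wz":0,"hand":0},{"dx":1,"dy":0,"dz":0,"wx":0,"wy":0,"wz":0,"hand":0},{"dx":1,"dy":0,"dz":0,"wx":0,"wy":0,"wz":0,"hand":0},{"dx":1,"dy":0,"dz":0,"wx":0,"wy":0,"wz":0,"hand":0},{"dx":1,"dy":0,"dz":0,"wx":0,"wy":0,"wz":0,"hand":0},{"dx":1,"dy":0,"dz":0,"wx":0,"wy":0,"wz":0,"hand":0},{"dx":1,"dy":0,"dz":0,"wx":0,"wy":0,"wz":0,"hand":0},{"dx":1,"dy":0,"dz":0,"wx":0,"wy":0,"wz":0,"hand":0}]' 30
python3 - <<'E'
from h import *
swing(B,[4,8,12,16,20,24,28],.001)
E
```

```text
t: 26.02
tool_pos: [0.5303, -0.329, 0.1451]
ee_rot: [180.0, 14.4, 150.4]
force: [-2.3, -0.1, 6.0]
finger_gap: 0.0117
grasp_force: 30.0
ledge z 0.145
4 [-0.8, 0.0, -2.8] [0.0, 4.0, 0.0]
8 [-1.8, 0.0, -5.6] [0.0, 8.0, 0.0]
12 [-3.0, 0.0, -8.2] [0.0, 12.0, 0.0]
16 [-4.4, 0.0, -10.8] [0.0, 16.0, 0.0]
20 [-6.0, 0.0, -13.3] [0.0, 20.0, 0.0]
24 [-7.7, 0.0, -15.7] [0.1, 24.0, 0.0]
28 [-9.5, 0.0, -18.0] [0.1, 28.0, 0.0]
```

```bash
python3 -m handwheel '[{"dx":-1,"dy":0,"dz":-3,"wx":0,"wy":4,"wz":0,"hand":0},{"dx":-2,"dy":0,"dz":-6,"wx":0,"wy":8,"wz":0,"hand":0},{"dx":-3,"dy":0,"dz":-8,"wx":0,"wy":12,"wz":0,"hand":0},{"dx":-4.5,"dy":0,"dz":-11,"wx":0,"wy":16,"wz":0,"hand":0},{"dx":-6,"dy":0,"dz":-13.5,"wx":0,"wy":20,"wz":0,"hand":0},{"dx":-7.5,"dy":0,"dz":-16,"wx":0,"wy":24,"wz":0,"hand":0},{"dx":-9.5,"dy":0,"dz":-18,"wx":0,"wy":28,"wz":0,"hand":0},{"dx":-9.5,"dy":0,"dz":-18,"wx":0,"wy":28,"wz":0,"hand":0},{"dx":-9.5,"dy":0,"dz":-18,"wx":0,"wy":28,"wz":0,"hand":0},{"dx":-9.5,"dy":0,"dz":-18,"wx":0,"wy":28,"wz":0,"hand":0},{"dx":-9.5,"dy":0,"dz":-18,"wx":0,"wy":28,"wz":0,"hand":0}]'
python3 - <<'E'
from h import *
st(); s=snap('side','side14'); P=pts(s)
for c,p in blobs(s,(95,80,50),(125,255,255),.09,.25,30,(200,60,340,180)):
    h=-R(RH,0)[:,0]; u=(p-B)@h; w=np.polyfit(u,p[:,2],1); print(c,len(p),np.percentile(u,[2,98]).round(3),'slope deg',np.degrees(np.arctan(w[0])).round(1),'z at fin',w[1].round(4))
E
```

```text
t: 26.93
tool_pos: [0.5342, -0.3309, 0.1646]
ee_rot: [179.9, -13.5, 150.4]
force: [1.3, 0.1, -1.9]
finger_gap: 0.0119
grasp_force: 30.0
{'t': 26.933, 'tool_pos': [0.534, -0.331, 0.165], 'ee_rot': [179.945, -13.48, 150.424], 'qpos': [53.749, 43.861, -45.813, 95.331, 28.227, 68.14, 59.398], 'force': [1.333, 0.102, -1.857], 'finger_gap': 0.012, 'grasp_force': 30.0}
[327.9  66.6] 56 [0.054 0.082] slope deg 4.0 z at fin 0.1529
[279.6 119.4] 270 [-0.054  0.053] slope deg 0.1 z at fin 0.1586
```

Level (slope 0.1°), with the plate top at 0.1586 against the expected 0.158. Now lift and draw out.

```bash
python3 -m handwheel '[{"dx":1,"dy":0,"dz":-5,"wx":0,"wy":0,"wz":0,"hand":0},{"dx":2,"dy":0,"dz":-9,"wx":0,"wy":0,"wz":0,"hand":0},{"dx":3,"dy":0,"dz":-13.5,"wx":0,"wy":0,"wz":0,"hand":0},{"dx":3,"dy":0,"dz":-13.5,"wx":0,"wy":0,"wz":0,"hand":0},{"dx":3,"dy":0,"dz":-13.5,"wx":0,"wy":0,"wz":0,"hand":0}]'
python3 -m handwheel '[{"dx":15,"dy":0,"dz":4,"wx":0,"wy":0,"wz":0,"hand":0},{"dx":29,"dy":0,"dz":7,"wx":0,"wy":0,"wz":0,"hand":0},{"dx":44,"dy":0,"dz":11,"wx":0,"wy":0,"wz":0,"hand":0},{"dx":58,"dy":0,"dz":14.5,"wx":0,"wy":0,"wz":0,"hand":0},{"dx":73,"dy":0,"dz":18,"wx":0,"wy":0,"wz":0,"hand":0},{"dx":87,"dy":0,"dz":22,"wx":0,"wy":0,"wz":0,"hand":0},{"dx":95,"dy":0,"dz":-10,"wx":0,"wy":0,"wz":0,"hand":0},{"dx":104,"dy":0,"dz":-45,"wx":0,"wy":0,"wz":0,"hand":0},{"dx":113,"dy":0,"dz":-82,"wx":0,"wy":0,"wz":0,"hand":0},{"dx":113,"dy":0,"dz":-82,"wx":0,"wy":0,"wz":0,"hand":0},{"dx":113,"dy":0,"dz":-82,"wx":0,"wy":0,"wz":0,"hand":0}]'
python3 - <<'E'
from h import *
st(); s=snap('side','side15')
for c,p in blobs(s,(95,80,50),(125,255,255),.2,.4,30):
    h=-R(RH,0)[:,0]; u=(p-np.array(arm.state()['tool_pos']))@h; w=np.polyfit(u,p[:,2],1); print(c,len(p),np.percentile(u,[2,98]).round(3),'slope',np.degrees(np.arctan(w[0])).round(1),'z',w[1].round(4))
q=lambda x,y,z:(port(x,y,z),PY,-14)
go(([.46,.02,.32],-5,-14),q(-.16,.055,.13),q(-.16,.055,.0255),q(-.04,.055,.0255))
show('tag',blobs(s,(20,150,80),(32,255,255),.03,.3))
E
```

```text
t: 27.4
tool_pos: [0.5347, -0.3314, 0.1792]
ee_rot: [180.0, -13.5, 150.4]
force: [-0.5, -0.3, -1.2]
finger_gap: 0.0118
grasp_force: 30.0
t: 28.32
tool_pos: [0.4567, -0.2868, 0.2866]
ee_rot: [180.0, -13.4, 150.4]
force: [-0.2, -1.8, -2.4]
finger_gap: 0.0118
grasp_force: 30.0
{'t': 28.317, 'tool_pos': [0.457, -0.287, 0.287], 'ee_rot': [179.978, -13.356, 150.361], 'qpos': [60.312, 31.289, -51.648, 100.483, 20.508, 73.497, 62.323], 'force': [-0.206, -1.758, -2.383], 'finger_gap': 0.012, 'grasp_force': 30.0}
[305.1  99.1] 420 [-0.068  0.073] slope -0.5 z 0.2799
{'dx': 152.1, 'dy': 268.8, 'dz': 0.7, 'wx': 5.9, 'wy': 0.5, 'wz': -23.9} rows>= 7.4
{'dx': 60.8, 'dy': 236.6, 'dz': 118.2, 'wx': 6.0, 'wy': 0.0, 'wz': -24.0} rows>= 6.5
{'dx': -25.3, 'dy': 0.0, 'dz': 101.4, 'wx': 0.0, 'wy': 0.0, 'wz': 0.0} rows>= 2.5
{'dx': -116.4, 'dy': -0.0, 'dz': -29.0, 'wx': 0.0, 'wy': 0.0, 'wz': 0.0} rows>= 2.9
tag [250.3 240.3] 241 med [0.485 0.075 0.125] mean [0.485 0.067 0.107] z [0.037 0.131] ax 98.6 ext [0.065 0.014]
```

The tag has been knocked to about (0.485, 0.067) and still stands. Carrying on; the path stays at 0.28 m or more above it.

```bash
python3 -m handwheel '[{"dx":19,"dy":34,"dz":0,"wx":1,"wy":0,"wz":-3,"hand":0},{"dx":38,"dy":67,"dz":0,"wx":1.5,"wy":0,"wz":-6,"hand":0},{"dx":57,"dy":101,"dz":0,"wx":2,"wy":0,"wz":-9,"hand":0},{"dx":76,"dy":134,"dz":0,"wx":3,"wy":0,"wz":-12,"hand":0},{"dx":95,"dy":168,"dz":0,"wx":4,"wy":0,"wz":-15,"hand":0},{"dx":114,"dy":202,"dz":0,"wx":4.5,"wy":0,"wz":-18,"hand":0},{"dx":133,"dy":235,"dz":0,"wx":5,"wy":0,"wz":-21,"hand":0},{"dx":152,"dy":269,"dz":0,"wx":6,"wy":0,"wz":-24,"hand":0},{"dx":152,"dy":269,"dz":0,"wx":6,"wy":0,"wz":-24,"hand":0},{"dx":152,"dy":269,"dz":0,"wx":6,"wy":0,"wz":-24,"hand":0}]'
python3 -m handwheel '[{"dx":8,"dy":30,"dz":5,"wx":1,"wy":0,"wz":-3,"hand":0},{"dx":15,"dy":59,"dz":10,"wx":1.5,"wy":0,"wz":-6,"hand":0},{"dx":23,"dy":89,"dz":20,"wx":2,"wy":0,"wz":-9,"hand":0},{"dx":31,"dy":118,"dz":35,"wx":3,"wy":0,"wz":-12,"hand":0},{"dx":38,"dy":148,"dz":55,"wx":4,"wy":0,"wz":-15,"hand":0},{"dx":46,"dy":177,"dz":75,"wx":4.5,"wy":0,"wz":-18,"hand":0},{"dx":53,"dy":207,"dz":97,"wx":5,"wy":0,"wz":-21,"hand":0},{"dx":61,"dy":237,"dz":118,"wx":6,"wy":0,"wz":-24,"hand":0},{"dx":61,"dy":237,"dz":118,"wx":6,"wy":0,"wz":-24,"hand":0},{"dx":61,"dy":237,"dz":118,"wx":6,"wy":0,"wz":-24,"hand":0}]'
cat >> h.py <<'E'
def plate(s,zlo=.095,zhi=.25):
    a=np.radians(PY);M=np.array([[np.cos(a),-np.sin(a),0],[np.sin(a),np.cos(a),0],[0,0,1]])
    for c,p in blobs(s,(95,80,50),(125,255,255),zlo,zhi,15):
        q=(p-PORT)@M
        if q[:,1].mean()>-.2 and len(q)>2: w=np.polyfit(q[:,0],q[:,2],1); print(c,len(p),'x,y,z 2-98%',np.percentile(q,[2,98],axis=0).round(3).T.tolist(),'slope',np.degrees(np.arctan(w[0])).round(1))
E
python3 - <<'E'
from h import *
st(); plate(snap('side','side16'))
q=lambda x,y,z:(port(x,y,z),PY,-14)
go(q(-.16,.055,.0255))
E
```

```text
t: 29.2
tool_pos: [0.4597, 0.0224, 0.32]
ee_rot: [-179.9, -13.7, 175.4]
force: [-0.6, -0.4, -1.8]
finger_gap: 0.012
grasp_force: 30.0
t: 30.03
tool_pos: [0.3928, 0.2636, 0.218]
ee_rot: [-179.7, -13.9, -160.1]
force: [0.5, -0.8, -1.4]
finger_gap: 0.012
grasp_force: 30.0
{'t': 30.033, 'tool_pos': [0.393, 0.264, 0.218], 'ee_rot': [-179.674, -13.918, -160.069], 'qpos': [3.424, 35.783, -62.671, 112.566, 25.855, 64.27, 38.168], 'force': [0.514, -0.802, -1.379], 'finger_gap': 0.012, 'grasp_force': 29.999}
[174.5 287.1] 119 x,y,z 2-98% [[0.024, 0.045], [-0.083, -0.028], [0.006, 0.011]] slope 4.2
[289.2 317.8] 544 x,y,z 2-98% [[-0.227, -0.177], [0.029, 0.084], [0.118, 0.125]] slope -0.2
[224.4 322.6] 138 x,y,z 2-98% [[-0.101, -0.078], [0.03, 0.085], [0.119, 0.124]] slope 0.9
[253.9 327.7] 92 x,y,z 2-98% [[-0.15, -0.116], [0.065, 0.082], [0.12, 0.125]] slope -0.4
{'dx': -24.6, 'dy': 1.7, 'dz': 100.0, 'wx': -0.4, 'wy': 0.1, 'wz': 0.1} rows>= 2.5
```

```bash
python3 -m handwheel '[{"dx":-5,"dy":0,"dz":20,"wx":0,"wy":0,"wz":0,"hand":0},{"dx":-10,"dy":1,"dz":40,"wx":0,"wy":0,"wz":0,"hand":0},{"dx":-15,"dy":1,"dz":60,"wx":0,"wy":0,"wz":0,"hand":0},{"dx":-19,"dy":1,"dz":78,"wx":0,"wy":0,"wz":0,"hand":0},{"dx":-22,"dy":1,"dz":91,"wx":0,"wy":0,"wz":0,"hand":0},{"dx":-25,"dy":1,"dz":100,"wx":0,"wy":0,"wz":0,"hand":0},{"dx":-25,"dy":1,"dz":100,"wx":0,"wy":0,"wz":0,"hand":0},{"dx":-25,"dy":1,"dz":100,"wx":0,"wy":0,"wz":0,"hand":0}]'
python3 - <<'E'
from h import *
st(); plate(snap('side','side17'))
go((port(-.04,.055,.0255),PY,-14))
E
```

```text
t: 30.75
tool_pos: [0.3948, 0.2636, 0.1169]
ee_rot: [-179.7, -13.7, -160.3]
force: [0.2, -0.2, -0.9]
finger_gap: 0.012
grasp_force: 30.0
{'t': 30.75, 'tool_pos': [0.395, 0.264, 0.117], 'ee_rot': [-179.67, -13.708, -160.306], 'qpos': [-1.297, 42.687, -56.347, 117.521, 34.191, 54.287, 31.98], 'force': [0.247, -0.245, -0.92], 'finger_gap': 0.012, 'grasp_force': 30.0}
[174.  292.1] 79 x,y,z 2-98% [[0.025, 0.046], [-0.063, -0.028], [0.007, 0.012]] slope 4.5
[282.6 334.2] 480 x,y,z 2-98% [[-0.225, -0.169], [0.029, 0.091], [0.018, 0.131]] slope 31.2
[225.8 339.2] 108 x,y,z 2-98% [[-0.101, -0.077], [0.028, 0.083], [0.019, 0.024]] slope 2.2
[251.7 345.6] 108 x,y,z 2-98% [[-0.148, -0.114], [0.068, 0.111], [0.016, 0.141]] slope 30.2
[265. 345.] 21 x,y,z 2-98% [[-0.162, -0.152], [0.073, 0.117], [0.019, 0.153]] slope 85.9
{'dx': -115.4, 'dy': -0.3, 'dz': -26.2, 'wx': -0.3, 'wy': 0.3, 'wz': 0.0} rows>= 2.8
```

```bash
python3 -m handwheel '[{"dx":-14,"dy":0,"dz":-2,"wx":0,"wy":0,"wz":0,"hand":0},{"dx":-29,"dy":0,"dz":-5.5,"wx":0,"wy":0,"wz":0,"hand":0},{"dx":-43,"dy":0,"dz":-9,"wx":0,"wy":0,"wz":0,"hand":0},{"dx":-58,"dy":0,"dz":-12.5,"wx":0,"wy":0,"wz":0,"hand":0},{"dx":-72,"dy":0,"dz":-16,"wx":0,"wy":0,"wz":0,"hand":0},{"dx":-87,"dy":0,"dz":-19.5,"wx":0,"wy":0,"wz":0,"hand":0},{"dx":-101,"dy":0,"dz":-23,"wx":0,"wy":0,"wz":0,"hand":0},{"dx":-116,"dy":0,"dz":-26.5,"wx":0,"wy":0,"wz":0,"hand":0},{"dx":-116,"dy":0,"dz":-26.5,"wx":0,"wy":0,"wz":0,"hand":0},{"dx":-116,"dy":0,"dz":-26.5,"wx":0,"wy":0,"wz":0,"hand":0}]'
python3 - <<'E'
from h import *
st(); plate(snap('side','side18'))
E
```

```text
t: 31.63
tool_pos: [0.5069, 0.3046, 0.1154]
ee_rot: [-179.7, -13.6, -160.3]
force: [2.0, 0.8, -5.5]
finger_gap: 0.0117
grasp_force: 30.0
{'t': 31.633, 'tool_pos': [0.507, 0.305, 0.115], 'ee_rot': [-179.703, -13.619, -160.285], 'qpos': [-2.771, 48.447, -54.111, 102.166, 34.873, 63.602, 39.104], 'force': [1.993, 0.774, -5.54], 'finger_gap': 0.012, 'grasp_force': 29.999}
[218.9 337.3] 611 x,y,z 2-98% [[-0.105, -0.037], [0.03, 0.083], [0.017, 0.023]] slope 2.8
[162.4 346.4] 16 x,y,z 2-98% [[0.021, 0.043], [0.065, 0.1], [0.017, 0.107]] slope -77.0
[192.8 347.2] 41 x,y,z 2-98% [[-0.034, -0.017], [0.069, 0.115], [0.018, 0.149]] slope -83.2
[182.5 350.4] 20 x,y,z 2-98% [[-0.025, 0.006], [0.079, 0.115], [0.016, 0.152]] slope -77.8
```

```bash
python3 -m handwheel '[{"dx":0,"dy":0,"dz":0,"wx":0,"wy":0,"wz":0,"hand":36},{"dx":0,"dy":0,"dz":0,"wx":0,"wy":0,"wz":0,"hand":36},{"dx":0,"dy":0,"dz":0,"wx":0,"wy":0,"wz":0,"hand":36},{"dx":0,"dy":0,"dz":0,"wx":0,"wy":0,"wz":0,"hand":36},{"dx":7,"dy":0,"dz":-29,"wx":0,"wy":0,"wz":0,"hand":36},{"dx":14,"dy":0,"dz":-58,"wx":0,"wy":0,"wz":0,"hand":36},{"dx":22,"dy":0,"dz":-87,"wx":0,"wy":0,"wz":0,"hand":36},{"dx":30,"dy":0,"dz":-120,"wx":0,"wy":0,"wz":0,"hand":36},{"dx":30,"dy":0,"dz":-120,"wx":0,"wy":0,"wz":0,"hand":22},{"dx":30,"dy":0,"dz":-120,"wx":0,"wy":0,"wz":0,"hand":22}]'
python3 - <<'E'
from h import *
st(); s=snap('side','side19');plate(s)
show('tag',blobs(s,(20,150,80),(32,255,255),.03,.3))
go((port(-.145,.055,.13),PY,5),(port(-.145,.055,.009),PY,5),(port(-.035,.055,.009),PY,5));
E
```

```text
t: 32.52
tool_pos: [0.5055, 0.3056, 0.2407]
ee_rot: [-179.7, -13.5, -160.2]
force: [-0.3, -0.4, -0.3]
finger_gap: 0.027
grasp_force: 0.0
{'t': 32.517, 'tool_pos': [0.506, 0.306, 0.241], 'ee_rot': [-179.703, -13.491, -160.216], 'qpos': [-0.144, 40.981, -58.911, 96.469, 27.748, 74.294, 43.571], 'force': [-0.33, -0.393, -0.252], 'finger_gap': 0.027, 'grasp_force': 0.0}
[215.6 337.6] 772 x,y,z 2-98% [[-0.105, -0.02], [0.03, 0.083], [0.017, 0.022]] slope -0.5
tag [250.3 240.6] 248 med [0.485 0.076 0.125] mean [0.485 0.068 0.106] z [0.036 0.13 ] ax 98.8 ext [0.066 0.014]
{'dx': 96.9, 'dy': -0.9, 'dz': 43.2, 'wx': -0.3, 'wy': -18.6, 'wz': 0.1} rows>= 2.6
{'dx': 10.5, 'dy': 0.0, 'dz': 120.5, 'wx': 0.0, 'wy': 0.0, 'wz': 0.0} rows>= 2.9
{'dx': -109.6, 'dy': 0.0, 'dz': 9.6, 'wx': 0.0, 'wy': 0.0, 'wz': 0.0} rows>= 2.6
```

```bash
python3 -m handwheel '[{"dx":32,"dy":0,"dz":5,"wx":0,"wy":-6,"wz":0,"hand":22},{"dx":64,"dy":0,"dz":20,"wx":0,"wy":-12,"wz":0,"hand":22},{"dx":97,"dy":-1,"dz":43,"wx":0,"wy":-18.5,"wz":0,"hand":22},{"dx":97,"dy":-1,"dz":43,"wx":0,"wy":-18.5,"wz":0,"hand":22},{"dx":97,"dy":-1,"dz":43,"wx":0,"wy":-18.5,"wz":0,"hand":22}]'
python3 -m handwheel '[{"dx":3,"dy":0,"dz":35,"wx":0,"wy":0,"wz":0,"hand":22},{"dx":6,"dy":0,"dz":70,"wx":0,"wy":0,"wz":0,"hand":22},{"dx":9,"dy":0,"dz":100,"wx":0,"wy":0,"wz":0,"hand":22},{"dx":10.5,"dy":0,"dz":120,"wx":0,"wy":0,"wz":0,"hand":22},{"dx":10.5,"dy":0,"dz":120,"wx":0,"wy":0,"wz":0,"hand":22},{"dx":10.5,"dy":0,"dz":120,"wx":0,"wy":0,"wz":0,"hand":22}]'
python3 - <<'E'
from h import *
st(); go((port(-.035,.056,.009),PY,5));
E
```

```text
t: 32.98
tool_pos: [0.4007, 0.2622, 0.2168]
ee_rot: [-179.2, 4.4, -159.8]
force: [1.1, 1.1, -0.2]
finger_gap: 0.0222
grasp_force: 0.0
t: 33.48
tool_pos: [0.4075, 0.2684, 0.0986]
ee_rot: [-179.7, 4.7, -160.1]
force: [0.2, 0.2, 0.3]
finger_gap: 0.022
grasp_force: 0.0
{'t': 33.483, 'tool_pos': [0.408, 0.268, 0.099], 'ee_rot': [-179.685, 4.669, -160.108], 'qpos': [-8.731, 35.079, -46.776, 129.728, 56.197, 33.493, 10.78], 'force': [0.176, 0.214, 0.282], 'finger_gap': 0.022, 'grasp_force': 0.0}
{'dx': -109.6, 'dy': 0.7, 'dz': 8.5, 'wx': -0.3, 'wy': -0.3, 'wz': 0.2} rows>= 2.6
```

```bash
python3 -m handwheel '[{"dx":-10,"dy":0,"dz":1,"wx":0,"wy":0,"wz":0,"hand":22},{"dx":-20,"dy":0,"dz":2,"wx":0,"wy":0,"wz":0,"hand":22},{"dx":-30,"dy":0,"dz":2.5,"wx":0,"wy":0,"wz":0,"hand":22},{"dx":-40,"dy":0,"dz":3,"wx":0,"wy":0,"wz":0,"hand":22},{"dx":-50,"dy":0,"dz":4,"wx":0,"wy":0,"wz":0,"hand":22},{"dx":-60,"dy":0.5,"dz":5,"wx":0,"wy":0,"wz":0,"hand":22},{"dx":-70,"dy":0.5,"dz":6,"wx":0,"wy":0,"wz":0,"hand":22},{"dx":-80,"dy":0.5,"dz":6.5,"wx":0,"wy":0,"wz":0,"hand":22},{"dx":-90,"dy":0.5,"dz":7,"wx":0,"wy":0,"wz":0,"hand":22},{"dx":-100,"dy":0.5,"dz":8,"wx":0,"wy":0,"wz":0,"hand":22},{"dx":-109,"dy":0.5,"dz":8.5,"wx":0,"wy":0,"wz":0,"hand":22},{"dx":-109,"dy":0.5,"dz":8.5,"wx":0,"wy":0,"wz":0,"hand":22}]'
python3 -m handwheel '[{"dx":15,"dy":0,"dz":-20,"wx":0,"wy":0,"wz":0,"hand":22},{"dx":30,"dy":0,"dz":-43,"wx":0,"wy":0,"wz":0,"hand":22},{"dx":28,"dy":0,"dz":-65,"wx":0,"wy":-6,"wz":0,"hand":22},{"dx":26,"dy":0,"dz":-90,"wx":0,"wy":-12,"wz":0,"hand":22},{"dx":24,"dy":0,"dz":-110,"wx":0,"wy":-18,"wz":0,"hand":22},{"dx":22,"dy":0,"dz":-120,"wx":0,"wy":-24,"wz":0,"hand":22},{"dx":20,"dy":0,"dz":-120,"wx":0,"wy":-29,"wz":0,"hand":22},{"dx":20,"dy":0,"dz":-120,"wx":0,"wy":-29,"wz":0,"hand":22},{"dx":20,"dy":0,"dz":-120,"wx":0,"wy":-29,"wz":0,"hand":22},{"dx":20,"dy":0,"dz":-120,"wx":0,"wy":-29,"wz":0,"hand":22}]'
python3 - <<'E'
from h import *
st(); go((port(-.047,.055,.06),PY,33)); go((port(-.047,.055,.011),PY,33)); plate(snap('side','side20'))
E
```

```text
t: 34.48
tool_pos: [0.5123, 0.3062, 0.1003]
ee_rot: [-179.7, 4.9, -160.2]
force: [0.1, -0.4, -0.4]
finger_gap: 0.0214
grasp_force: 0.0
t: 35.32
tool_pos: [0.4806, 0.296, 0.2183]
ee_rot: [-179.6, 33.9, -159.8]
force: [-0.4, 0.2, -0.5]
finger_gap: 0.0217
grasp_force: 0.0
{'t': 35.317, 'tool_pos': [0.481, 0.296, 0.218], 'ee_rot': [-179.594, 33.855, -159.788], 'qpos': [-13.879, 21.233, -41.493, 136.126, 97.969, 30.383, -30.024], 'force': [-0.376, 0.195, -0.5], 'finger_gap': 0.022, 'grasp_force': 0.0}
{'dx': 21.6, 'dy': -1.0, 'dz': 67.8, 'wx': -0.1, 'wy': 0.9, 'wz': 0.4} rows>= 1.7
{'dx': 48.9, 'dy': -0.7, 'dz': 108.5, 'wx': -0.1, 'wy': 0.9, 'wz': 0.4} rows>= 2.9
[191.2 340.1] 177 x,y,z 2-98% [[-0.022, 0.007], [0.03, 0.084], [0.006, 0.012]] slope 4.5
```

```bash
python3 -m handwheel '[{"dx":16,"dy":0,"dz":35,"wx":0,"wy":0,"wz":0,"hand":22},{"dx":32,"dy":0,"dz":70,"wx":0,"wy":0.5,"wz":0,"hand":22},{"dx":42,"dy":0,"dz":94,"wx":0,"wy":1,"wz":0,"hand":22},{"dx":49,"dy":-0.5,"dz":108.5,"wx":0,"wy":1,"wz":0.4,"hand":22},{"dx":49,"dy":-0.5,"dz":108.5,"wx":0,"wy":1,"wz":0.4,"hand":22},{"dx":49,"dy":-0.5,"dz":108.5,"wx":0,"wy":1,"wz":0.4,"hand":22}]'
python3 - <<'E'
from h import *
st(); go((port(.03,.055,.011),PY,48)); plate(snap('side','side21'))
E
```

```text
t: 35.87
tool_pos: [0.5003, 0.3011, 0.0996]
ee_rot: [-179.9, 32.6, -160.4]
force: [-0.1, -0.2, 0.4]
finger_gap: 0.0218
grasp_force: 0.0
{'t': 35.867, 'tool_pos': [0.5, 0.301, 0.1], 'ee_rot': [-179.872, 32.642, -160.446], 'qpos': [-14.59, 38.591, -43.006, 138.668, 118.226, 44.025, -48.748], 'force': [-0.052, -0.195, 0.361], 'finger_gap': 0.022, 'grasp_force': 0.0}
{'dx': -65.2, 'dy': 0.8, 'dz': 40.1, 'wx': -0.2, 'wy': -15.4, 'wz': -0.1} rows>= 2.1
[191.2 340.1] 177 x,y,z 2-98% [[-0.022, 0.007], [0.03, 0.084], [0.006, 0.012]] slope 4.2
```

```bash
python3 -m handwheel '[{"dx":-8,"dy":0,"dz":5,"wx":0,"wy":-2,"wz":0,"hand":22},{"dx":-16,"dy":0,"dz":10,"wx":0,"wy":-4,"wz":0,"hand":22},{"dx":-24,"dy":0,"dz":15,"wx":0,"wy":-6,"wz":0,"hand":22},{"dx":-33,"dy":0,"dz":20,"wx":0,"wy":-8,"wz":0,"hand":22},{"dx":-42,"dy":0.5,"dz":25.5,"wx":0,"wy":-10,"wz":0,"hand":22},{"dx":-50,"dy":0.5,"dz":30.5,"wx":0,"wy":-12,"wz":0,"hand":22},{"dx":-58,"dy":0.5,"dz":35.5,"wx":0,"wy":-14,"wz":0,"hand":22},{"dx":-65,"dy":1,"dz":40,"wx":0,"wy":-15.5,"wz":0,"hand":22},{"dx":-65,"dy":1,"dz":40,"wx":0,"wy":-15.5,"wz":0,"hand":22},{"dx":-65,"dy":1,"dz":40,"wx":0,"wy":-15.5,"wz":0,"hand":22}]'
python3 -m handwheel '[{"dx":0,"dy":0,"dz":-20,"wx":0,"wy":0,"wz":0,"hand":22},{"dx":0,"dy":0,"dz":-40,"wx":0,"wy":0,"wz":0,"hand":22},{"dx":0,"dy":0,"dz":-70,"wx":0,"wy":0,"wz":0,"hand":22},{"dx":0,"dy":0,"dz":-110,"wx":0,"wy":0,"wz":0,"hand":22},{"dx":0,"dy":0,"dz":-150,"wx":0,"wy":0,"wz":0,"hand":50},{"dx":0,"dy":0,"dz":-150,"wx":0,"wy":0,"wz":0,"hand":50}]'
python3 - <<'E'
from h import *
st(); s=snap('side','side22'); plate(s)
a=np.radians(PY);M=np.array([[np.cos(a),-np.sin(a),0],[np.sin(a),np.cos(a),0],[0,0,1]])
for c,p in blobs(s,(0,120,80),(14,255,255),.09,.17,10): 
    q=(p-PORT)@M
    if abs(q[:,1].mean())<.15: print(c,len(p),np.percentile(q,[2,50,98],axis=0).round(3).tolist())
for t in (s,snap('top','top22')):
    show('tag',blobs(t,(20,150,80),(32,255,255),.11,.3)); show('peg',blobs(t,(0,150,80),(8,255,255),.17,.3,10,(150,140,260,210)))
cv2.imwrite('pics/c22.png',cv2.resize(s['frame'][150:384,60:360,::-1],(750,585)))
E
```

```text
t: 36.75
tool_pos: [0.5733, 0.3283, 0.1051]
ee_rot: [-179.8, 48.6, -160.3]
force: [-0.3, 0.4, 2.9]
finger_gap: 0.0222
grasp_force: 2.4
t: 37.25
tool_pos: [0.4735, 0.2955, 0.2084]
ee_rot: [-179.1, 47.9, -160.0]
force: [-100.2, 94.7, 71.5]
finger_gap: 0.0311
grasp_force: 0.0
{'t': 37.25, 'tool_pos': [0.474, 0.295, 0.208], 'ee_rot': [-179.138, 47.911, -159.99], 'qpos': [-4.008, 40.401, -74.23, 146.659, 111.45, 73.443, -48.854], 'force': [-100.236, 94.691, 71.517], 'finger_gap': 0.031, 'grasp_force': 0.0}
[174.5 287.1] 116 x,y,z 2-98% [[0.025, 0.045], [-0.082, -0.028], [0.007, 0.012]] slope 5.3
[171.2 340.8] 178 x,y,z 2-98% [[0.019, 0.045], [0.031, 0.085], [0.006, 0.012]] slope 5.0
[186.7 276.5] 99 [[-0.001, -0.117, 0.025], [0.001, -0.061, 0.039], [0.001, -0.015, 0.062]]
[181.5 344.7] 166 [[-0.001, 0.015, 0.021], [0.001, 0.077, 0.037], [0.003, 0.123, 0.063]]
tag [250.7 232.9] 141 med [0.487 0.059 0.128] mean [0.487 0.059 0.127] z [0.114 0.13 ] ax 100.3 ext [0.065 0.012]
peg [194.5 188.2] 96 med [0.637 0.022 0.193] mean [0.637 0.022 0.194] z [0.187 0.205] ax 177.1 ext [0.071 0.009]
peg [235.7 158.5] 56 med [0.637 0.021 0.194] mean [0.635 0.021 0.194] z [0.185 0.204] ax 176.5 ext [0.069 0.007]
```

View pics/c22.png

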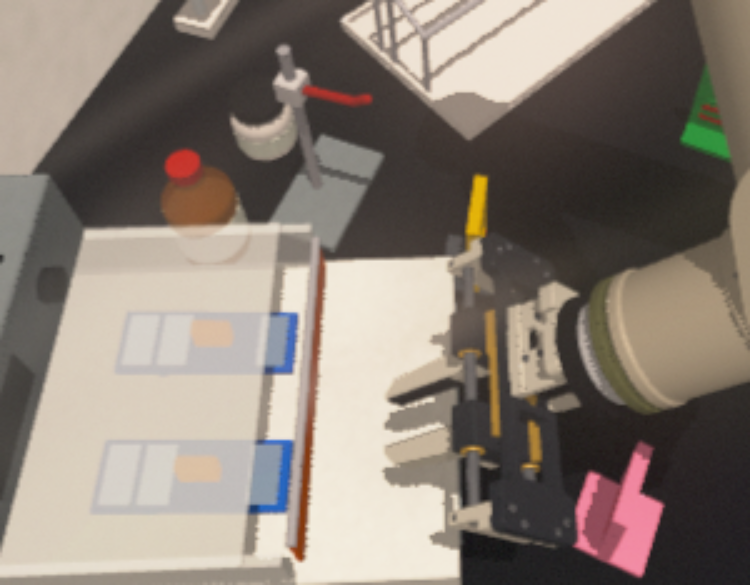

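Both carriers are inside at (205,342) and (190,478), right way up, and the flap is closed. The tag stands upright at (478,205). However, the wrist force reads about 155 N, with joint 3 at its limit in this folded pose. I'll relieve that at once by easing the tilt and moving forward and up.

```bash
python3 -m handwheel '[{"dx":-5,"dy":0,"dz":8,"wx":0,"wy":2,"wz":0,"hand":50},{"dx":-12,"dy":0,"dz":16,"wx":0,"wy":5,"wz":0,"hand":50}]'
python3 - <<'E'
from h import *
st()
E
```

```text
t: 37.52
tool_pos: [0.491, 0.3046, 0.2052]
ee_rot: [-179.7, 42.8, -160.1]
force: [0.4, -0.5, -0.9]
finger_gap: 0.0486
grasp_force: 0.0
{'t': 37.517, 'tool_pos': [0.491, 0.305, 0.205], 'ee_rot': [-179.701, 42.77, -160.143], 'qpos': [0.558, 39.108, -73.824, 140.951, 107.823, 64.008, -39.587], 'force': [0.359, -0.528, -0.923], 'finger_gap': 0.049, 'grasp_force': 0.0}
```

Run:
```python
from h import *
go(([.48,.2,.32],0,5),([.487,.059,.30],-79.7,0))
```

```text
{'dx': -44.3, 'dy': -95.2, 'dz': -114.9, 'wx': 7.9, 'wy': 37.4, 'wz': 18.4} rows>= 5.9
{'dx': -5.2, 'dy': -141.0, 'dz': 20.5, 'wx': 3.5, 'wy': 4.2, 'wz': 79.6} rows>= 11.1
```

```bash
python3 -m handwheel '[{"dx":-6,"dy":-12,"dz":-14,"wx":1,"wy":5,"wz":2,"hand":60},{"dx":-12,"dy":-24,"dz":-28,"wx":2,"wy":9,"wz":4.5,"hand":60},{"dx":-18,"dy":-36,"dz":-43,"wx":3,"wy":14,"wz":7,"hand":60},{"dx":-24,"dy":-48,"dz":-57,"wx":4,"wy":19,"wz":9,"hand":60},{"dx":-30,"dy":-60,"dz":-72,"wx":5,"wy":23,"wz":11.5,"hand":60},{"dx":-36,"dy":-72,"dz":-86,"wx":6,"wy":28,"wz":14,"hand":60},{"dx":-40,"dy":-84,"dz":-100,"wx":7,"wy":33,"wz":16,"hand":60},{"dx":-44,"dy":-95,"dz":-115,"wx":8,"wy":37.5,"wz":18.5,"hand":60},{"dx":-44,"dy":-95,"dz":-115,"wx":8,"wy":37.5,"wz":18.5,"hand":60},{"dx":-44,"dy":-95,"dz":-115,"wx":8,"wy":37.5,"wz":18.5,"hand":60}]'
python3 - <<'E'
from h import *
st();go(([.487,.059,.30],-79.7,0))
E
```

```text
t: 38.35
tool_pos: [0.4815, 0.2001, 0.3206]
ee_rot: [179.9, 5.3, 179.6]
force: [0.1, 0.2, 0.2]
finger_gap: 0.0602
grasp_force: 0.0
{'t': 38.35, 'tool_pos': [0.481, 0.2, 0.321], 'ee_rot': [179.938, 5.286, 179.558], 'qpos': [21.287, 24.417, -70.745, 111.531, 31.385, 60.023, 26.569], 'force': [0.123, 0.201, 0.16], 'finger_gap': 0.06, 'grasp_force': 0.0}
{'dx': -4.7, 'dy': -141.0, 'dz': 21.0, 'wx': 3.7, 'wy': 4.4, 'wz': 79.2} rows>= 11.1
```

```bash
python3 -m handwheel '[{"dx":0,"dy":-13,"dz":2,"wx":0,"wy":0.5,"wz":7,"hand":60},{"dx":0,"dy":-26,"dz":4,"wx":0.5,"wy":1,"wz":14,"hand":60},{"dx":-1,"dy":-39,"dz":6,"wx":1,"wy":1.5,"wz":21,"hand":60},{"dx":-1,"dy":-52,"dz":8,"wx":1,"wy":2,"wz":28,"hand":60},{"dx":-2,"dy":-65,"dz":10,"wx":1.5,"wy":2,"wz":35,"hand":60},{"dx":-2,"dy":-78,"dz":12,"wx":2,"wy":2.5,"wz":42,"hand":60},{"dx":-3,"dy":-91,"dz":14,"wx":2,"wy":3,"wz":49,"hand":60},{"dx":-3,"dy":-104,"dz":16,"wx":2.5,"wy":3,"wz":56,"hand":60},{"dx":-4,"dy":-117,"dz":18,"wx":3,"wy":3.5,"wz":63,"hand":60},{"dx":-4,"dy":-130,"dz":20,"wx":3,"wy":4,"wz":70,"hand":60},{"dx":-5,"dy":-141,"dz":21,"wx":3.5,"wy":4,"wz":76,"hand":60},{"dx":-5,"dy":-141,"dz":21,"wx":3.7,"wy":4.4,"wz":79,"hand":60}]'
python3 -m handwheel '[{"dx":0,"dy":0,"dz":0,"wx":0,"wy":0,"wz":0,"hand":60},{"dx":0,"dy":0,"dz":0,"wx":0,"wy":0,"wz":0,"hand":60}]'
python3 - <<'E'
from h import *
st(); s=snap('side','side24'); show('tag',blobs(s,(20,150,80),(32,255,255),.118,.3)); show('tag',blobs(s,(20,150,80),(32,255,255),.03,.3))
go(([.487,.059,.098],-79.7,0))
cv2.imwrite('pics/c24.png',cv2.resize(s['frame'][150:320,150:370,::-1],(660,510)))
E
```

```text
t: 39.35
tool_pos: [0.4851, 0.0569, 0.298]
ee_rot: [-179.7, 0.2, 100.3]
force: [-0.2, -0.6, -0.0]
finger_gap: 0.06
grasp_force: 0.0
t: 39.52
tool_pos: [0.4854, 0.0591, 0.2986]
ee_rot: [-179.8, 0.1, 100.8]
force: [0.8, 0.1, -0.3]
finger_gap: 0.0598
grasp_force: 0.0
{'t': 39.517, 'tool_pos': [0.485, 0.059, 0.299], 'ee_rot': [-179.761, 0.109, 100.808], 'qpos': [25.506, 18.557, -50.227, 113.949, 17.344, 55.45, -22.512], 'force': [0.754, 0.111, -0.28], 'finger_gap': 0.06, 'grasp_force': 0.0}
tag [250.6 232.8] 136 med [0.487 0.06  0.128] mean [0.487 0.059 0.128] z [0.12  0.131] ax 100.5 ext [0.065 0.012]
tag [250.3 240.3] 238 med [0.485 0.075 0.127] mean [0.485 0.067 0.107] z [0.038 0.131] ax 98.7 ext [0.066 0.013]
{'dx': -0.1, 'dy': 2.4, 'dz': 200.7, 'wx': -0.3, 'wy': 0.1, 'wz': 0.5} rows>= 4.8
```

View pics/c24.png

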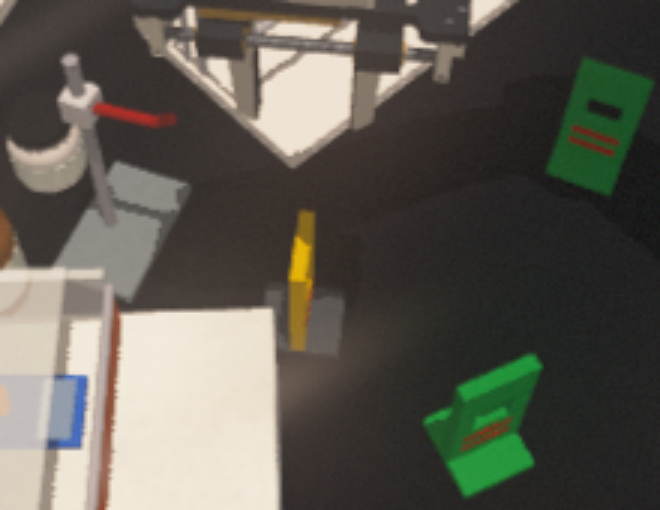

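The fingers straddle the tag, which is upright at (300,280) with its foot beside the apron and nothing else in reach. I'll descend and grip the strip above the eye.

```bash
python3 -m handwheel '[{"dx":0,"dy":1,"dz":40,"wx":0,"wy":0,"wz":0,"hand":50},{"dx":0,"dy":1.5,"dz":80,"wx":0,"wy":0,"wz":0,"hand":50},{"dx":0,"dy":1.5,"dz":120,"wx":0,"wy":0,"wz":0,"hand":50},{"dx":0,"dy":1.5,"dz":150,"wx":0,"wy":0,"wz":0,"hand":50},{"dx":0,"dy":1.5,"dz":175,"wx":0,"wy":0,"wz":0,"hand":50},{"dx":0,"dy":1.5,"dz":192,"wx":0,"wy":0,"wz":0,"hand":50},{"dx":0,"dy":1.5,"dz":200,"wx":0,"wy":0,"wz":0,"hand":50},{"dx":0,"dy":1.5,"dz":200,"wx":0,"wy":0,"wz":0,"hand":50},{"dx":0,"dy":1.5,"dz":200,"wx":0,"wy":0,"wz":0,"hand":50}]'
python3 - <<'E'
from h import *
st(); go(([.487,.059,.098],-79.7,0))
E
```

```text
t: 40.32
tool_pos: [0.4865, 0.0588, 0.0993]
ee_rot: [-179.7, 0.0, 100.6]
force: [0.1, 0.1, -0.3]
finger_gap: 0.0504
grasp_force: 0.0
{'t': 40.317, 'tool_pos': [0.487, 0.059, 0.099], 'ee_rot': [-179.695, 0.002, 100.646], 'qpos': [12.02, 33.372, -36.269, 126.289, 38.004, 31.823, -42.517], 'force': [0.136, 0.072, -0.305], 'finger_gap': 0.05, 'grasp_force': 0.0}
{'dx': 0.1, 'dy': 0.5, 'dz': 1.2, 'wx': -0.3, 'wy': 0.0, 'wz': 0.3} rows>= 0.1
```

```bash
python3 -m handwheel '[{"dx":0,"dy":0,"dz":1,"wx":0,"wy":0,"wz":0,"hand":0},{"dx":0,"dy":0,"dz":1,"wx":0,"wy":0,"wz":0,"hand":0},{"dx":0,"dy":0,"dz":1,"wx":0,"wy":0,"wz":0,"hand":0},{"dx":0,"dy":0,"dz":1,"wx":0,"wy":0,"wz":0,"hand":0},{"dx":0,"dy":0,"dz":1,"wx":0,"wy":0,"wz":0,"hand":0},{"dx":0,"dy":0,"dz":1,"wx":0,"wy":0,"wz":0,"hand":0},{"dx":0,"dy":0,"dz":1,"wx":0,"wy":0,"wz":0,"hand":0},{"dx":0,"dy":0,"dz":1,"wx":0,"wy":0,"wz":0,"hand":0},{"dx":0,"dy":0,"dz":1,"wx":0,"wy":0,"wz":0,"hand":0},{"dx":0,"dy":0,"dz":1,"wx":0,"wy":0,"wz":0,"hand":0},{"dx":0,"dy":0,"dz":1,"wx":0,"wy":0,"wz":0,"hand":0}]' 45
python3 -m handwheel '[{"dx":0,"dy":0,"dz":-20,"wx":0,"wy":0,"wz":0,"hand":0},{"dx":0,"dy":0,"dz":-45,"wx":0,"wy":0,"wz":0,"hand":0},{"dx":0,"dy":0,"dz":-70,"wx":0,"wy":0,"wz":0,"hand":0},{"dx":0,"dy":0,"dz":-95,"wx":0,"wy":0,"wz":0,"hand":0},{"dx":0,"dy":0,"dz":-119,"wx":0,"wy":0,"wz":0,"hand":0},{"dx":0,"dy":0,"dz":-119,"wx":0,"wy":0,"wz":0,"hand":0},{"dx":0,"dy":0,"dz":-119,"wx":0,"wy":0,"wz":0,"hand":0}]'
python3 - <<'E'
from h import *
st(); 
for n in('side','top'):
    s=snap(n,n+'25'); show(n,blobs(s,(20,150,80),(32,255,255),.1,.4)); 
    hsv=cv2.cvtColor(s['frame'],cv2.COLOR_RGB2HSV);P=pts(s)
    for c,p in blobs(s,(0,150,80),(8,255,255),.17,.22,10,(150,140,260,210)):
        o=p[:,0]; print(n,'peg',[ (round(x,3),np.median(p[abs(o-x)<.005],0).round(4).tolist()) for x in np.arange(.60,.68,.01) if (abs(o-x)<.005).any()])
a=np.radians(-3); pk=np.array([.636,.0215,0]); u=np.array([np.cos(a),np.sin(a),0])
go((pk-u*.075+[0,0,.217],-93,0),(pk-u*.004+[0,0,.217],-93,0))
E
```

```text
t: 41.23
tool_pos: [0.4866, 0.058, 0.098]
ee_rot: [-179.7, 0.0, 100.5]
force: [-1.0, -0.9, 3.7]
finger_gap: 0.0118
grasp_force: 45.0
t: 41.82
tool_pos: [0.4875, 0.0579, 0.2173]
ee_rot: [-179.8, 0.1, 100.5]
force: [-0.1, 0.2, -1.9]
finger_gap: 0.0118
grasp_force: 45.0
{'t': 41.817, 'tool_pos': [0.487, 0.058, 0.217], 'ee_rot': [-179.773, 0.057, 100.473], 'qpos': [21.134, 24.34, -46.567, 119.694, 24.597, 46.0, -30.008], 'force': [-0.067, 0.154, -1.892], 'finger_gap': 0.012, 'grasp_force': 44.994}
side [249.4 219.1] 272 med [0.484 0.086 0.224] mean [0.484 0.077 0.211] z [0.13 0.25] ax 107.7 ext [0.064 0.019]
side peg [(np.float64(0.62), [0.621, 0.0242, 0.1943]), (np.float64(0.63), [0.6294, 0.0219, 0.1933]), (np.float64(0.64), [0.6391, 0.0222, 0.1918]), (np.float64(0.65), [0.6488, 0.0216, 0.1909]), (np.float64(0.66), [0.6592, 0.0218, 0.19]), (np.float64(0.67), [0.6677, 0.0206, 0.1889])]
top peg [(np.float64(0.6), [0.6016, 0.024, 0.2025]), (np.float64(0.61), [0.6112, 0.0219, 0.2007]), (np.float64(0.62), [0.6212, 0.0198, 0.1942]), (np.float64(0.63), [0.6299, 0.0213, 0.1936]), (np.float64(0.64), [0.6396, 0.0203, 0.1907]), (np.float64(0.65), [0.6486, 0.0205, 0.191]), (np.float64(0.66), [0.6605, 0.0183, 0.1875]), (np.float64(0.67), [0.667, 0.0183, 0.1873])]
{'dx': -45.3, 'dy': 67.5, 'dz': -1.6, 'wx': -0.4, 'wy': 0.1, 'wz': 13.5} rows>= 1.9
{'dx': 0.0, 'dy': 71.0, 'dz': 0.0, 'wx': 0.0, 'wy': 0.0, 'wz': 0.0} rows>= 1.7
```

```bash
python3 -m handwheel '[{"dx":-11,"dy":10,"dz":-1,"wx":0,"wy":0,"wz":3,"hand":0},{"dx":-22,"dy":25,"dz":-1,"wx":0,"wy":0,"wz":7,"hand":0},{"dx":-34,"dy":42,"dz":-1,"wx":0,"wy":0,"wz":10,"hand":0},{"dx":-45,"dy":60,"dz":-1,"wx":0,"wy":0,"wz":13.5,"hand":0},{"dx":-45,"dy":67,"dz":-1,"wx":0,"wy":0,"wz":13.5,"hand":0},{"dx":-45,"dy":67,"dz":-1,"wx":0,"wy":0,"wz":13.5,"hand":0},{"dx":-45,"dy":67,"dz":-1,"wx":0,"wy":0,"wz":13.5,"hand":0}]'
python3 - <<'E'
from h import *
st(); 
s=snap('side','side26'); show('side',blobs(s,(20,150,80),(32,255,255),.1,.4)); 
cv2.imwrite('pics/c26.png',cv2.resize(s['frame'][150:260,140:290,::-1],(750,550),interpolation=cv2.INTER_CUBIC))
a=np.radians(-3); pk=np.array([.636,.0215,0]); u=np.array([np.cos(a),np.sin(a),0])
go((pk-u*.075+[0,0,.217],-93,0));go((pk-u*.004+[0,0,.217],-93,0))
E
```

```text
t: 42.5
tool_pos: [0.5605, 0.0266, 0.2163]
ee_rot: [-179.6, 0.1, 87.1]
force: [0.2, -0.5, -1.6]
finger_gap: 0.0114
grasp_force: 45.0
{'t': 42.5, 'tool_pos': [0.56, 0.027, 0.216], 'ee_rot': [-179.555, 0.085, 87.09], 'qpos': [20.263, 28.286, -41.045, 111.428, 24.041, 49.534, -36.416], 'force': [0.179, -0.47, -1.643], 'finger_gap': 0.011, 'grasp_force': 44.994}
side [222.3 201.9] 366 med [0.558 0.051 0.196] mean [0.559 0.043 0.198] z [0.132 0.248] ax 85.0 ext [0.064 0.037]
{'dx': -1.2, 'dy': 1.1, 'dz': -0.4, 'wx': -0.4, 'wy': 0.1, 'wz': 0.1} rows>= 0.1
{'dx': -1.3, 'dy': 72.1, 'dz': -0.9, 'wx': -0.4, 'wy': 0.1, 'wz': 0.1} rows>= 1.7
```

View pics/c26.png

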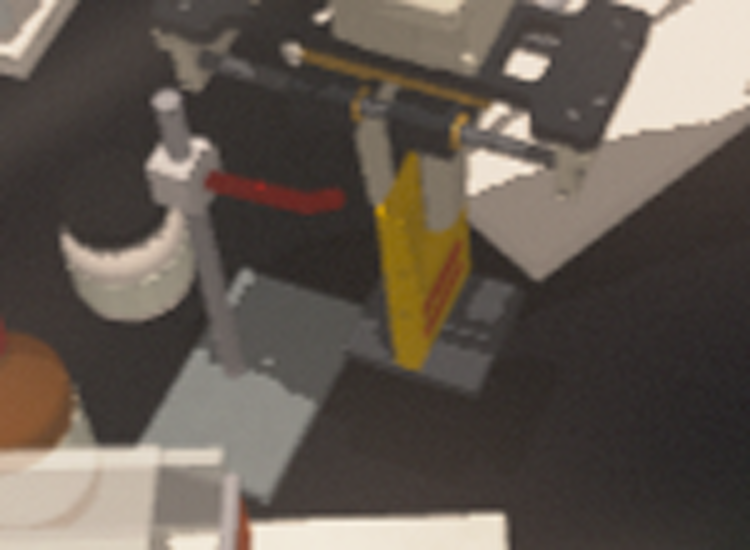

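The tag hangs straight in the grip at (425,270), just in front of the peg tip at (340,197). I'll slide the eye over the peg.

```bash
python3 -m handwheel '[{"dx":-1.5,"dy":6,"dz":0,"wx":0,"wy":0,"wz":0,"hand":0},{"dx":-3,"dy":13,"dz":0,"wx":0,"wy":0,"wz":0,"hand":0},{"dx":-3,"dy":20,"dz":0,"wx":0,"wy":0,"wz":0,"hand":0},{"dx":-3,"dy":27,"dz":0,"wx":0,"wy":0,"wz":0,"hand":0},{"dx":-3,"dy":34,"dz":0,"wx":0,"wy":0,"wz":0,"hand":0},{"dx":-3,"dy":40,"dz":0,"wx":0,"wy":0,"wz":0,"hand":0}]'
python3 -m handwheel '[{"dx":0,"dy":6,"dz":0,"wx":0,"wy":0,"wz":0,"hand":0},{"dx":0,"dy":12,"dz":0,"wx":0,"wy":0,"wz":0,"hand":0},{"dx":0,"dy":18,"dz":0,"wx":0,"wy":0,"wz":0,"hand":0},{"dx":0,"dy":24,"dz":0,"wx":0,"wy":0,"wz":0,"hand":0},{"dx":0,"dy":30,"dz":0,"wx":0,"wy":0,"wz":0,"hand":0},{"dx":0,"dy":30,"dz":0,"wx":0,"wy":0,"wz":0,"hand":0},{"dx":0,"dy":30,"dz":0,"wx":0,"wy":0,"wz":0,"hand":0}]'
python3 - <<'E'
from h import *
st(); 
s=snap('side','side27'); show('side',blobs(s,(20,150,80),(32,255,255),.1,.4)); 
a=np.radians(-3); pk=np.array([.636,.0215,0]); u=np.array([np.cos(a),np.sin(a),0])
go((pk-u*.004+[0,0,.217],-93,0));go((pk-u*.004+[0,0,.198],-93,0))
E
```

```text
t: 43.05
tool_pos: [0.602, 0.021, 0.2173]
ee_rot: [-179.7, 0.1, 87.0]
force: [0.8, -0.2, -1.2]
finger_gap: 0.0119
grasp_force: 45.0
t: 43.63
tool_pos: [0.6311, 0.0196, 0.2169]
ee_rot: [-179.7, 0.1, 87.0]
force: [-0.5, 0.1, -2.0]
finger_gap: 0.0117
grasp_force: 45.0
{'t': 43.633, 'tool_pos': [0.631, 0.02, 0.217], 'ee_rot': [-179.669, 0.095, 87.012], 'qpos': [18.957, 32.856, -39.597, 102.634, 25.265, 54.053, -34.438], 'force': [-0.475, 0.055, -1.963], 'finger_gap': 0.012, 'grasp_force': 44.994}
side [193.8 193.4] 334 med [0.628 0.046 0.201] mean [0.63  0.041 0.198] z [0.132 0.249] ax 83.5 ext [0.065 0.039]
side [203.6 184.3] 33 med [ 0.624 -0.002  0.182] mean [ 0.625 -0.003  0.183] z [0.172 0.195] ax 63.8 ext [0.02  0.012]
{'dx': 2.2, 'dy': 1.1, 'dz': -0.1, 'wx': -0.3, 'wy': 0.1, 'wz': 0.0} rows>= 0.1
{'dx': 2.2, 'dy': 1.2, 'dz': 18.9, 'wx': -0.3, 'wy': 0.1, 'wz': 0.0} rows>= 0.5
```

```bash
python3 -m handwheel '[{"dx":1,"dy":0,"dz":4,"wx":0,"wy":0,"wz":0,"hand":0},{"dx":1,"dy":0,"dz":8,"wx":0,"wy":0,"wz":0,"hand":0},{"dx":1,"dy":0,"dz":12,"wx":0,"wy":0,"wz":0,"hand":0},{"dx":1,"dy":0,"dz":15,"wx":0,"wy":0,"wz":0,"hand":0},{"dx":1,"dy":0,"dz":15,"wx":0,"wy":0,"wz":0,"hand":0}]'
python3 -m handwheel '[{"dx":0,"dy":0,"dz":1,"wx":0,"wy":0,"wz":0,"hand":0},{"dx":0,"dy":0,"dz":2,"wx":0,"wy":0,"wz":0,"hand":0},{"dx":0,"dy":0,"dz":2,"wx":0,"wy":0,"wz":0,"hand":0}]'
python3 - <<'E'
from h import *
s=snap('side','side28')
cv2.imwrite('pics/c28.png',cv2.resize(s['frame'][150:260,140:290,::-1],(750,550),interpolation=cv2.INTER_CUBIC)); st()
E
```

```text
t: 44.1
tool_pos: [0.6304, 0.0203, 0.2012]
ee_rot: [-179.6, 0.1, 87.0]
force: [-0.3, 0.3, -2.8]
finger_gap: 0.012
grasp_force: 45.0
t: 44.35
tool_pos: [0.631, 0.0205, 0.2002]
ee_rot: [-179.7, 0.1, 87.0]
force: [-0.0, -0.0, -1.3]
finger_gap: 0.0122
grasp_force: 45.0
{'t': 44.4, 'tool_pos': [0.631, 0.021, 0.2], 'ee_rot': [-179.701, 0.101, 87.017], 'qpos': [18.403, 33.807, -38.979, 103.6, 26.257, 52.294, -35.403], 'force': [-0.049, 0.939, -1.514], 'finger_gap': 0.012, 'grasp_force': 44.995}
```

View pics/c28.png

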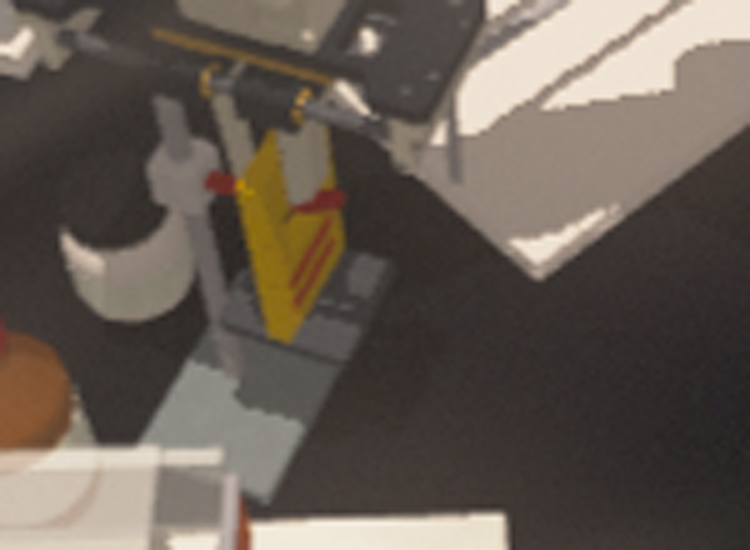

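The peg passes through the eye, with its red tip out in front at (320,200) and the rest behind at (220,182). I'll lower until it bears.

```bash
python3 -m handwheel '[{"dx":0,"dy":0,"dz":1,"wx":0,"wy":0,"wz":0,"hand":0},{"dx":0,"dy":0,"dz":2,"wx":0,"wy":0,"wz":0,"hand":0},{"dx":0,"dy":0,"dz":2,"wx":0,"wy":0,"wz":0,"hand":0},{"dx":0,"dy":0,"dz":2,"wx":0,"wy":0,"wz":0,"hand":0}]'
python3 -m handwheel '[{"dx":0,"dy":0,"dz":1,"wx":0,"wy":0,"wz":0,"hand":0},{"dx":0,"dy":0,"dz":1,"wx":0,"wy":0,"wz":0,"hand":0},{"dx":0,"dy":0,"dz":1,"wx":0,"wy":0,"wz":0,"hand":0}]'
```

```text
t: 44.73
tool_pos: [0.6311, 0.0206, 0.1997]
ee_rot: [-179.8, 0.1, 87.0]
force: [-3.6, -1.8, 11.4]
finger_gap: 0.0117
grasp_force: 45.0
t: 44.98
tool_pos: [0.6311, 0.0206, 0.1995]
ee_rot: [-179.8, 0.2, 87.0]
force: [-6.3, -2.3, 18.4]
finger_gap: 0.0115
grasp_force: 45.0
```

```bash
python3 -m handwheel '[{"dx":0,"dy":0,"dz":-2,"wx":0,"wy":0,"wz":0,"hand":0},{"dx":0,"dy":0,"dz":-5,"wx":0,"wy":0,"wz":0,"hand":0},{"dx":0,"dy":0,"dz":-5,"wx":0,"wy":0,"wz":0,"hand":0},{"dx":0,"dy":0,"dz":-5,"wx":0,"wy":0,"wz":0,"hand":20},{"dx":0,"dy":0,"dz":-5,"wx":0,"wy":0,"wz":0,"hand":20},{"dx":0,"dy":0,"dz":-5,"wx":0,"wy":0,"wz":0,"hand":20},{"dx":0,"dy":0,"dz":-5,"wx":0,"wy":0,"wz":0,"hand":20},{"dx":0,"dy":0,"dz":-5,"wx":0,"wy":0,"wz":0,"hand":20}]'
python3 - <<'E'
from h import *
s=snap('side','side29'); show('tag',blobs(s,(20,150,80),(32,255,255),.08,.4)); st()
E
```

```text
t: 45.65
tool_pos: [0.631, 0.0205, 0.202]
ee_rot: [-179.7, 0.1, 87.0]
force: [-0.9, 0.7, -0.6]
finger_gap: 0.0203
grasp_force: 0.0
tag [195.5 197. ] 409 med [0.627 0.044 0.183] mean [0.629 0.038 0.181] z [0.117 0.232] ax 84.1 ext [0.064 0.04 ]
{'t': 45.7, 'tool_pos': [0.631, 0.021, 0.202], 'ee_rot': [-179.681, 0.101, 87.019], 'qpos': [18.459, 33.708, -39.051, 103.497, 26.142, 52.496, -35.298], 'force': [-0.631, -0.536, -0.784], 'finger_gap': 0.02, 'grasp_force': 0.0}
```

The tag has settled on the peg, top at 0.232 against an expected 0.229. Now I retreat straight up.

```bash
python3 -m handwheel '[{"dx":0,"dy":0,"dz":-8,"wx":0,"wy":0,"wz":0,"hand":20},{"dx":0,"dy":0,"dz":-18,"wx":0,"wy":0,"wz":0,"hand":20},{"dx":0,"dy":0,"dz":-30,"wx":0,"wy":0,"wz":0,"hand":20},{"dx":0,"dy":0,"dz":-45,"wx":0,"wy":0,"wz":0,"hand":20},{"dx":0,"dy":0,"dz":-65,"wx":0,"wy":0,"wz":0,"hand":20},{"dx":0,"dy":0,"dz":-90,"wx":0,"wy":0,"wz":0,"hand":20},{"dx":0,"dy":0,"dz":-120,"wx":0,"wy":0,"wz":0,"hand":20},{"dx":0,"dy":-30,"dz":-150,"wx":0,"wy":0,"wz":0,"hand":20},{"dx":0,"dy":-65,"dz":-160,"wx":0,"wy":0,"wz":0,"hand":20},{"dx":0,"dy":-100,"dz":-160,"wx":0,"wy":0,"wz":0,"hand":20},{"dx":0,"dy":-100,"dz":-160,"wx":0,"wy":0,"wz":0,"hand":20},{"dx":0,"dy":-100,"dz":-160,"wx":0,"wy":0,"wz":0,"hand":20}]'
python3 -m handwheel '[{"dx":0,"dy":0,"dz":0,"wx":0,"wy":0,"wz":0,"hand":20},{"dx":0,"dy":0,"dz":0,"wx":0,"wy":0,"wz":0,"hand":20},{"dx":0,"dy":0,"dz":0,"wx":0,"wy":0,"wz":0,"hand":20},{"dx":0,"dy":0,"dz":0,"wx":0,"wy":0,"wz":0,"hand":20},{"dx":0,"dy":0,"dz":0,"wx":0,"wy":0,"wz":0,"hand":20},{"dx":0,"dy":0,"dz":0,"wx":0,"wy":0,"wz":0,"hand":20}]'
python3 - <<'E'
from h import *
s=snap('side','side30'); show('tag',blobs(s,(20,150,80),(32,255,255),.08,.4)); plate(s); st()
a=np.radians(PY);M=np.array([[np.cos(a),-np.sin(a),0],[np.sin(a),np.cos(a),0],[0,0,1]])
for c,p in blobs(s,(0,120,80),(14,255,255),.08,.17,10): 
    q=(p-PORT)@M; print(c,np.percentile(q,[2,50,98],axis=0).round(3).tolist()) if abs(q[:,1].mean())<.3 else 0
cv2.imwrite('pics/c30.png',cv2.resize(s['frame'][150:384,40:340,::-1],(750,585)))
E
```

```text
t: 46.7
tool_pos: [0.5309, 0.0261, 0.3648]
ee_rot: [-179.9, 0.2, 87.0]
force: [1.0, 0.1, -0.6]
finger_gap: 0.02
grasp_force: 0.0
t: 47.2
tool_pos: [0.5322, 0.026, 0.3623]
ee_rot: [-179.6, 0.1, 87.0]
force: [-1.1, -0.1, 0.4]
finger_gap: 0.0199
grasp_force: 0.0
tag [196.9 191.4] 558 med [0.627 0.033 0.202] mean [0.628 0.028 0.191] z [0.119 0.232] ax 85.9 ext [0.066 0.04 ]
[174.4 287.2] 116 x,y,z 2-98% [[0.025, 0.046], [-0.082, -0.029], [0.006, 0.012]] slope 3.5
[171.1 341. ] 179 x,y,z 2-98% [[0.019, 0.045], [0.03, 0.085], [0.006, 0.012]] slope 5.7
{'t': 47.25, 'tool_pos': [0.532, 0.026, 0.362], 'ee_rot': [-179.653, 0.084, 87.028], 'qpos': [26.237, 17.741, -45.915, 103.915, 13.972, 64.573, -27.432], 'force': [-0.99, 0.485, 0.037], 'finger_gap': 0.02, 'grasp_force': 0.0}
[203.  202.7] [[-0.035, -0.269, 0.038], [-0.027, -0.25, 0.054], [-0.019, -0.232, 0.064]]
[138.2 226.4] [[0.101, -0.229, -0.002], [0.127, -0.2, 0.023], [0.161, -0.181, 0.062]]
[186.8 275.6] [[-0.001, -0.121, 0.026], [0.001, -0.064, 0.039], [0.001, -0.015, 0.062]]
[181.4 345.2] [[-0.001, 0.018, 0.023], [0.001, 0.078, 0.037], [0.003, 0.123, 0.061]]
```

View pics/c30.png

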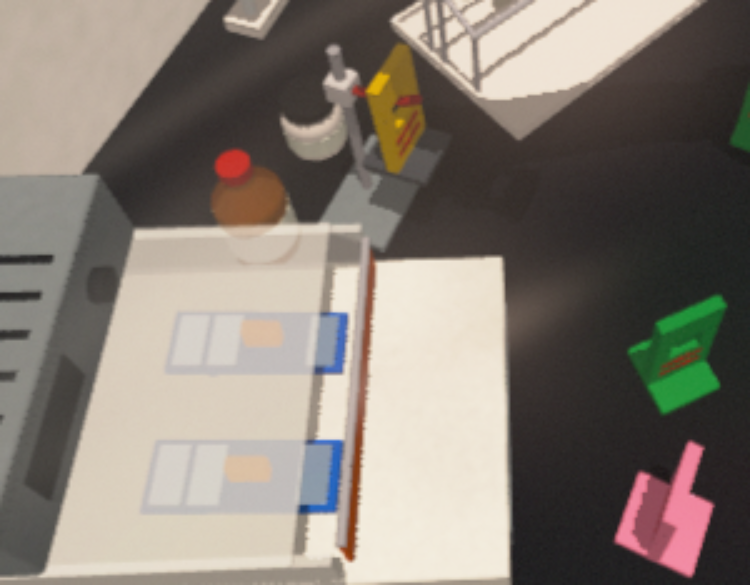

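The tag hangs on the red peg at (397,105), both carriers lie inside right way up behind the closed flap, and the bottle and jar are where they stood. Handing in.

```bash
python3 -c "
from rig import arm
print(arm.sign_off())"
```

```text
the job is handed in; nothing more can be done
None
```

I handed the job in with both carriers inside behind the closed flap, the yellow tag hanging on the red peg, and the bottle and jar not moved, but the wrist force briefly read about 155 N (limit 120 N) and joint 3 read -74.23° (limit -74.19°) while withdrawing after the second carrier, so it may still be judged a fail.

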